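# Unhook the calibration target and rack it

## Task

Take the white dot-pattern calibration target off the barbed hook of the magnetic stand: raise it, tilt it and back it out over the barb without wrenching the hook. Then stand it upright, window end up, in the empty front slot of the blue rack, set right down and let go. Do not let it fall, and leave the two plates already in the rack and everything else on the bench where they are.

Things in the scene. Friction and masses are not known exactly. Their poses are not given: they have to be found in the camera images.
- target: calibration target: rigid white plate, about 0.15 kg, 10 mm thick (its x), 52 mm wide (y), 100 mm tall (z), black dots on its -x face. Origin at the centre of its foot (lower edge face). It starts hanging on the hook arm by its window's upper edge, foot 134 mm above the table, square to the arm within 7 degrees, free to slide. Its side edges can be gripped, the fingers either side of the hook.
- target_eye (a point): centre of the target's window, 76 mm above its foot. The window is 24 x 24 mm, right through the plate along x, from 64 to 88 mm above the foot, centred in y; a 12 mm bar lies over it and 14 mm at each side
- stand: the hook stand, fixed. Origin on the table below the middle of the hook arm, z up; the hook points along -x, roughly to the robot. Magnetic base 58 x 50 x 55 mm with an upright 12 mm rod, 440 mm tall, 130 mm along +x; a cross clamp on the rod, 220 mm up, about 60 mm across with its wing screws, holds the hook
- hook_arm (a point): middle of the hook's level arm, 220 mm above the stand's origin; axes as the stand's. The hook is a bent steel strip 10 mm wide (y), 4 mm thick; its middle line lies in the stand's xz plane: level at this height from x = +115 to -22 mm, then rising outward at 60 degrees to the horizontal for 26 mm, to the tip
- hook_tip (a point): the hook's tip, 35 mm along -x and 242.5 mm above the stand's origin. From it the barb, a tooth 9 mm long and 3 mm thick, points back towards the rod, 20 degrees downward, ending at barb_end
- barb_end (a point): free end of the barb, x = -26.5 mm, 239.4 mm above the stand's origin. The window is too low to pass the barb upright: it jams below about 15 to 20 degrees of tilt. With the target's top tilted towards the rod (foot swung out, towards the robot) by about 40 degrees, its window following the strip up and out over the tip, there is about 4 mm to spare
- rack: the blue storage rack, fixed: three parallel plate slots 28 mm apart along its x, each 13 mm wide (x), 62 mm long (y), 30 mm deep, with rounded rims. Origin on the table below the centre of the empty front slot; the slots at x = +28 and +56 mm hold a plate each. Slot floors 8 mm, top 38 mm above the table; it spans x = -19 to +75, y = -39 to +39 mm
- rack_slot (a point): centre of the floor of the empty front slot, 8 mm above the table; axes as the rack's: a plate in the slot has its thickness along x and its width along y, z up
- checker_plate: aluminium plate with a chequer pattern, same size as the target, standing in the middle slot; origin at the centre of its foot. Leave it
- grey_plate: grey plate with white bars, same size as the target, standing in the rear slot; origin at the centre of its foot. Leave it
- lens: black camera lens standing on the bench, 35 mm across, 46 mm tall, origin under its centre. Leave it
- prong_clamp: three-prong clamp with green prongs and a chrome rod, lying on the bench, about 260 mm long along its x, 37 mm high; origin below its aluminium head. Leave it
- boss_clamp: loose cross clamp, about 50 x 50 x 45 mm, origin under its block. Leave it
- extension_ring: black ring lying on the bench, 38 mm across, 14 mm high. Leave it
- hex_driver: hand driver with a red handle lying on the bench. Leave it
Things that resemble listed ones, but are neither listed nor needed, are in the scene too. Of the things that look like the rack, the larger one is meant.

How it is judged:
By the outcome, as a careful person would: the job done as asked, in the order asked, and still so for the second after the job is handed in, with the robot touching nothing.
It also fails if it takes over 56 s, if anything falls off the work surface, if the arm or the gripper's body presses on something with over 40 N, if the wrist force passes 120 N, or if a joint passes its speed limit or range.

## Robot

A 6-joint arm with a two-finger parallel gripper is mounted at the origin on the work surface. World frame = base frame: x ahead of the robot, y to its left, z up, the work surface at z = 0. Lengths are in m, angles in rad, forces in N, time in s.
With the tool pointing down it reaches from about 0.3 to 0.875 m from the base axis. Payload 6.4 kg.
Tool frame: the origin (TCP) lies at the very end of the fingers, on their centre line; the grasp point (between the pads) lies tcp_to_grasp behind it (tcp_to_grasp is the distance from the TCP to the grasp point, in m); z points along the fingers, y is the direction in which the jaws open and shut (so a half turn about z gives the same grasp; the last joint's range is limited). The gripper opens to 85 mm and grips with 20 to 120 N. Pads are 22 mm wide; open, the fingers measure 114 mm over their backs; the gripper's body (76 mm by 85 mm) begins 54 mm behind the grasp point. The pads swing forward as they close: fully open they stand 13 mm farther back than shut.
Start: joints at [0.911, 0.181, 1.607, -0, 1.354, -0.206], TCP at [0.252, 0.517, 0.208] pointing down, gripper open.
Joint ranges: [-2.99, 2.99], [-0.89, 2.07], [0.3, 2.58], [-1.14, 4.28], [0, 2.63], [-3.12, 3.12]. Speed limits (rad/s): [2.57, 2.57, 3.01, 3.14, 3.14, 3.14].

## Interface

Orientations are given as a unit quaternion [w, x, y, z].
In Python, from bench import get_obs, camera, hand_in, tcp_to_grasp gives the robot as it stands.
- The arm moves only by the shell command python3 -m inch 'ROWS' [OPENING]. ROWS is JSON, a list of rows, each an object with "delta_pos": the shift along the tool's x, y, z in cm, a list of three; "rotation": the turn, a rotation vector about the tool's x, y, z in rad, a list of three. In form: [{"delta_pos": [x, y, z], "rotation": [rx, ry, rz]}, ...]. A call has 1 to 10 rows; each row shifts and turns the commanded pose from where the row before left it, along the tool's axes as they then stand; what a row does not reach is not made up. A row lasts 1/10 s, in which the tool goes at most 50 mm and 8.59 degrees, less where a joint would pass 70% of its speed; a pose out of reach is approached as far as the arm can. A call is refused whole if a number of a shift passes 5 or a number of a turn 0.15, either way. A call with a gripper value outside its range is refused whole. OPENING is the finger opening in cm, from 0 to 8.54, set as the call begins (- or left out, the last holds). The fingers move at their own pace and stop on an object; the grip force is fixed at half the most. Time passes only in rows, so rows that do not move let the fingers close. It gives the time, the measured TCP pose, the force and the opening at its end, in the units of the state.
- get_obs(): the state, without advancing time (a new reading comes with each control period).
- camera(name): name is "scene" or "top" or "wrist"; returns a dict with "color" (400x640x3 uint8, red, green, blue), "vfov" (degrees; the focal length in pixels is half the picture's height over the tangent of half this angle, whatever the lens; pixels are square), "cx", "cy" (the principal point, pixels), "eye" and "orientation" of the camera in the world; the wrist camera has in their place "T_tool_cam" (4x4, takes a point from camera to tool coordinates, whose origin is the TCP and whose axes are the flange's). Camera axes: x right, y down, z forward; pixel columns grow to the right and rows downward; lengths in m; the calibration is good to about 2 mm. A picture is of the moment at which its call begins: read the wrist's pose just before it. There is no depth.
- hand_in(): hands the job in, once; it reports no verdict.
The state is a dict: "time_s": time; "q": joint angles; "dq": joint speeds; "joint_efforts": joint torques, N m; "eef_pos": TCP position; "eef_rot": TCP orientation; "wrist_force": force on the tool from outside, world axes, zero at the start; "torque": the same for the moment, N m; "opening": opening from 0.0 (shut) to 1.0 (fully open).
Only numpy, scipy, OpenCV 4.12 (cv2) and the standard library are available. Lean on these libraries where they do the work, as an engineer would, in place of code of your own. Each camera call takes 0.05 s, during which the arm holds its last target.

## Working session

There is one attempt and no reset: what is moved stays moved. The work goes in short steps, Python scripts to look and compute and a shell command to move; the robot and the scene stay as the last step left them, time stands still between calls to the robot, and variables do not carry over. Pictures are saved under pics/ and viewed, and the job is handed in when it is done.

```bash
ls; mkdir -p pics
python3 - <<'E'
from bench import *
import cv2, numpy as np
print(tcp_to_grasp); o=get_obs(); print(o)
for n in ["scene","top","wrist"]:
    c=camera(n); cv2.imwrite(f"pics/{n}0.png",c["color"][:,:,::-1]); np.save(f"pics/{n}0.npy",c,allow_pickle=True)
    print({k:v for k,v in c.items() if k!="color"})
E
```

```text
pics
0.0187
{'time_s': 0.0, 'q': array([ 9.10729801e-01,  1.81541745e-01,  1.60802704e+00, -2.16196404e-05,
        1.35381450e+00, -2.06272068e-01]), 'dq': array([ 1.17988382e-03,  6.66162405e-04,  3.03554925e-04, -7.22626768e-04,
        2.25889457e-05, -5.25532220e-05]), 'joint_efforts': array([ 7.87727222e-04, -4.44864035e+01, -3.51339304e+01, -1.38934465e-04,
        8.86649854e-03, -1.31377737e-05]), 'eef_pos': array([0.25166333, 0.51632483, 0.20747461]), 'eef_rot': array([-3.66228362e-04,  2.24953000e-01,  9.74369204e-01, -8.17053460e-04]), 'wrist_force': array([ 0.03376628, -0.79548914, -0.10645262]), 'torque': array([0.01142628, 0.00945237, 0.0303325 ]), 'opening': 0.9988704726956058}
{'vfov': 53.232633160496285, 'cx': 315.7854296299909, 'cy': 199.91073175168538, 'eye': array([1.16356391, 0.3301415 , 1.02081476]), 'orientation': array([-0.1732175 ,  0.47619603,  0.81090575, -0.29268567])}
{'vfov': 56.37506824938161, 'cx': 318.511945655976, 'cy': 197.11851078919634, 'eye': array([ 0.43630537, -0.00452996,  1.23249554]), 'orientation': array([-0.02981362,  0.7149962 , -0.6974998 ,  0.03722379])}
{'vfov': 71.52034072648429, 'cx': 318.4664922676344, 'cy': 202.72300271245075, 'T_tool_cam': array([[ 7.23790180e-04, -9.57774471e-01, -2.87519631e-01,
         7.43574338e-02],
       [ 9.99999673e-01,  5.89316360e-04,  5.54250078e-04,
         8.93459502e-04],
       [-3.61406553e-04, -2.87519938e-01,  9.57774584e-01,
        -1.64361073e-01],
       [ 0.00000000e+00,  0.00000000e+00,  0.00000000e+00,
         1.00000000e+00]])}
```

View pics/scene0.png

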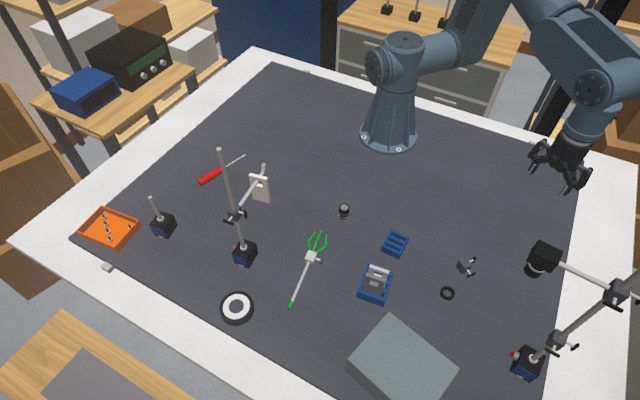

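View pics/top0.png

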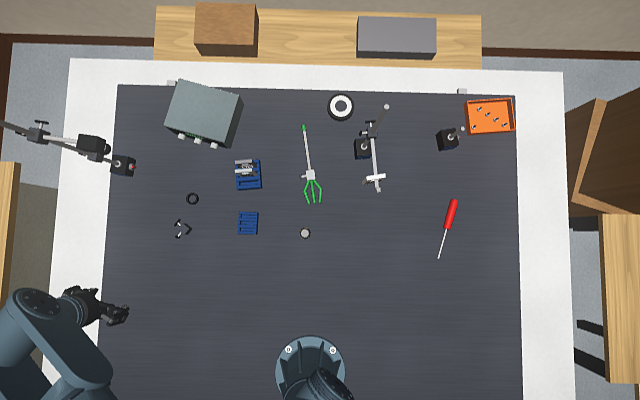

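View pics/wrist0.png

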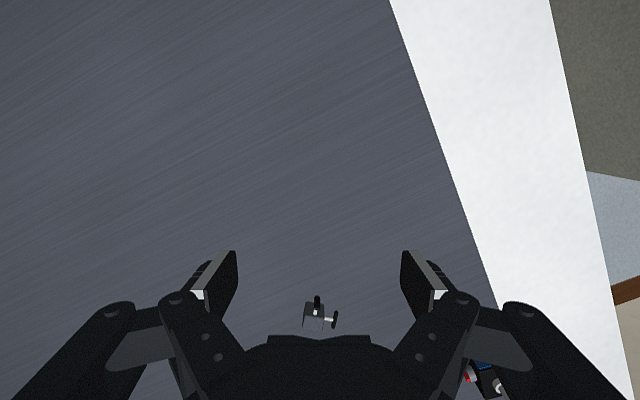

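The larger rack with two plates is at top pixel (247,173). The empty one at (248,222) is a smaller decoy. The target hangs at top (375,180), scene (259,188). Next I'll take enlarged crops.

```bash
cat > h.py <<'E'
import numpy as np, cv2
from scipy.spatial.transform import Rotation as R
def rot(q): return R.from_quat([q[1],q[2],q[3],q[0]])
def load(n): return np.load(f"pics/{n}.npy",allow_pickle=True).item()
def cam(c,T=None):
    f=200/np.tan(np.radians(c["vfov"]/2))
    if "eye" in c: return f,c["cx"],c["cy"],rot(c["orientation"]).as_matrix(),np.array(c["eye"])
    M=T@c["T_tool_cam"]; return f,c["cx"],c["cy"],M[:3,:3],M[:3,3]
def toolT(o):
    T=np.eye(4);T[:3,:3]=rot(o["eef_rot"]).as_matrix();T[:3,3]=o["eef_pos"];return T
def proj(C,P):
    f,cx,cy,Rm,e=C; p=(np.atleast_2d(P)-e)@Rm; return np.c_[f*p[:,0]/p[:,2]+cx,f*p[:,1]/p[:,2]+cy]
def ray(C,uv):
    f,cx,cy,Rm,e=C; d=Rm@np.array([(uv[0]-cx)/f,(uv[1]-cy)/f,1]); return e,d/np.linalg.norm(d)
def onz(C,uv,z):
    e,d=ray(C,uv); return e+d*(z-e[2])/d[2]
def tri(*cu):
    A=0;b=0
    for C,uv in cu:
        e,d=ray(C,uv);P=np.eye(3)-np.outer(d,d);A=A+P;b=b+P@e
    return np.linalg.solve(A,b)
def crop(n,img,u,v,w,h,s):
    I=img[v:v+h,u:u+w,::-1]; cv2.imwrite(f"pics/{n}.png",cv2.resize(I,None,fx=s,fy=s,interpolation=cv2.INTER_CUBIC))
E
python3 - <<'E'
from h import *
s=load("scene0")["color"];t=load("top0")["color"]
crop("sA",s,200,140,100,75,8)
crop("tA",t,340,90,100,110,5)
crop("tR",t,210,140,100,75,8)
crop("sR",s,335,220,100,95,6)
E
```

```text
(no output)
```

View pics/sA.png

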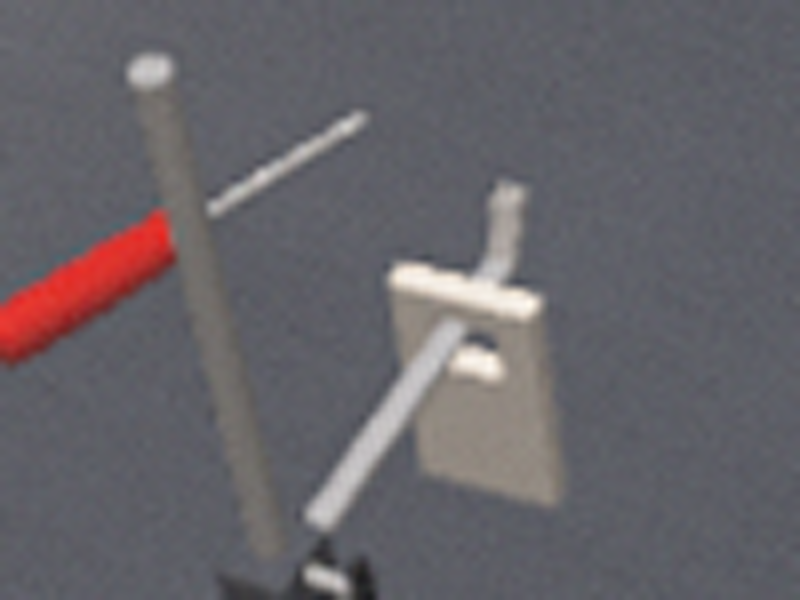

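View pics/tA.png

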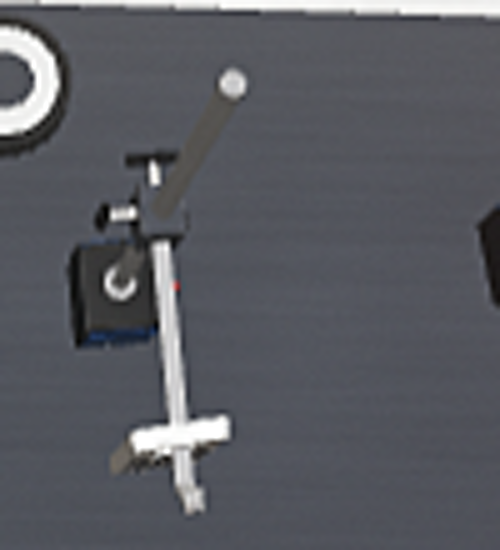

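View pics/tR.png

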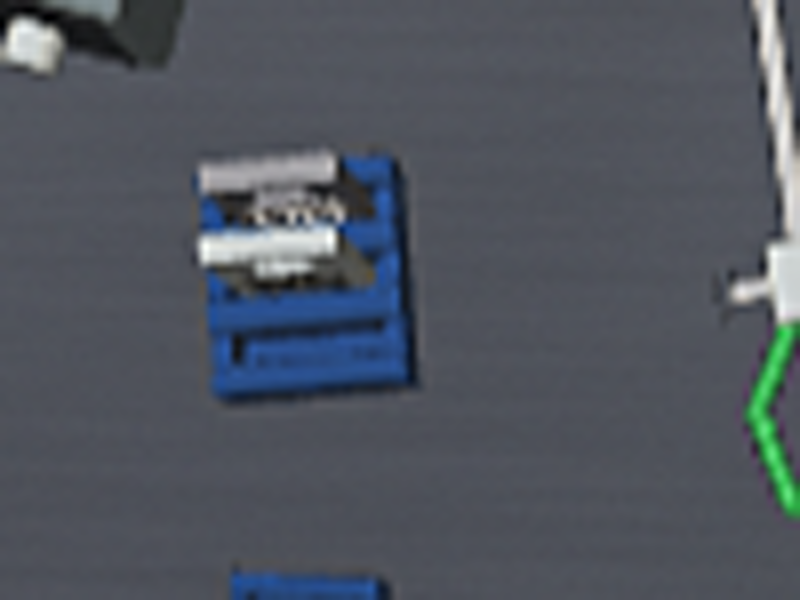

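View pics/sR.png

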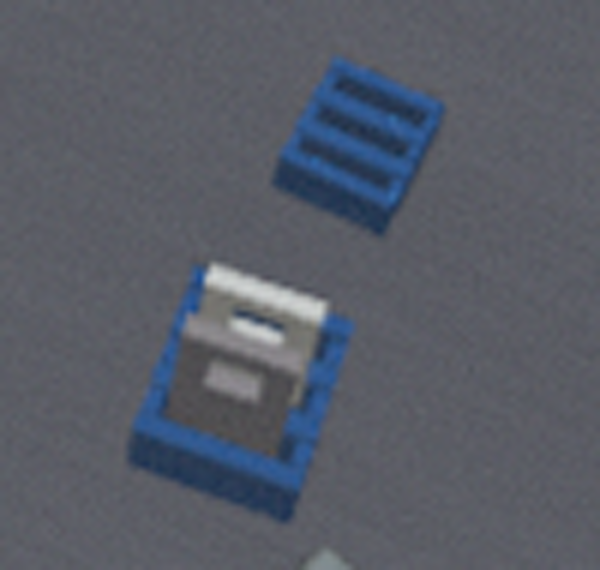

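```bash
cat > fit.py <<'E'
from h import *
from scipy.optimize import least_squares
S=cam(load("scene0"));T=cam(load("top0"))
s=lambda x,y,o,k:np.array([x/k+o[0],y/k+o[1]])-0.5+0.5/k
def fit(obs,p0):
    # obs: (cam,uv,localpoint)
    def W(p,l): c,sn=np.cos(p[2]),np.sin(p[2]); return np.array([p[0]+c*l[0]-sn*l[1],p[1]+sn*l[0]+c*l[1],l[2]])
    r=least_squares(lambda p:np.concatenate([proj(C,W(p,l))[0]-uv for C,uv,l in obs]),p0)
    return r.x,np.round(r.fun.reshape(-1,2),1),W
tA=lambda x,y:s(x,y,(340,90),5); sA=lambda x,y:s(x,y,(200,140),8)
tR=lambda x,y:s(x,y,(210,140),8); sR=lambda x,y:s(x,y,(335,220),6)
E
python3 - <<'E'
from fit import *
mm=.001
p,r,W=fit([(T,tA(233,83),(.13,0,.44)),(S,sA(151,70),(.13,0,.44)),(S,sA(511,190),(-.035,0,.2425)),(T,tA(195,499),(-.035,0,.2425)),
 (T,tA(183,478),(-.022,0,.222)),(S,sA(494,272),(-.022,0,.222))],[.6,-.2,0])
print("stand",p,r)
print("tip",W(p,(-.035,0,.2425)),"base",W(p,(0,0,0)))
for n,(a,b) in dict(L=((0,.026),0),).items(): pass
# target top face corners z=.234
c=np.array([onz(T,tA(*q),.234) for q in [(130,432),(135,451),(228,416),(231,438)]]);print("tgt top corners",c.round(4), c.mean(0))
v=(c[0]+c[1])-(c[2]+c[3]);print("wid",np.linalg.norm(v)/2,"yawdir",np.degrees(np.arctan2(-v[0],v[1])))
c=np.array([onz(S,sA(*q),.234) for q in [(395,263),(392,285),(543,294),(536,316)]]);print("scene",c.round(4),c.mean(0))
p,r,W=fit([(S,sR(196,265),(-.019,-.039,.038)),(S,sR(355,322),(-.019,.039,.038)),(S,sR(295,492),(.075,.039,.038)),(S,sR(135,435),(.075,-.039,.038)),
 (T,tR(214,392),(-.019,.039,.038)),(T,tR(407,378),(-.019,-.039,.038)),(T,tR(392,155),(.075,-.039,.038))],[.55,.2,0])
print("rack",p,r)
E
```

```text
stand [ 0.58893623 -0.16878166  0.11464891] [[-0.6 -1.2]
 [-0.6  0.2]
 [-0.4  0.3]
 [-0.4  0.5]
 [ 0.2  0.8]
 [ 0.3 -1.6]]
tip [ 0.55416601 -0.17278559  0.2425    ] base [ 0.58893623 -0.16878166  0.        ]
tgt top corners [[ 0.592  -0.1399  0.234 ]
 [ 0.5817 -0.1427  0.234 ]
 [ 0.6022 -0.1929  0.234 ]
 [ 0.5902 -0.1947  0.234 ]] [ 0.59153073 -0.1675407   0.234     ]
wid 0.05333385414135843 yawdir 10.037026757107364
scene [[ 0.5945 -0.1928  0.234 ]
 [ 0.6034 -0.1878  0.234 ]
 [ 0.582  -0.1409  0.234 ]
 [ 0.5915 -0.1374  0.234 ]] [ 0.59284236 -0.16473136  0.234     ]
rack [0.59490977 0.21482856 0.10970859] [[-0.2 -0.7]
 [ 0.  -0.7]
 [ 0.3 -0.1]
 [-0.9 -1.1]
 [-0.7 -0.2]
 [-0.6 -0.5]
 [-0.8 -1.3]]
```

```bash
python3 -m inch '[{"delta_pos":[-2.9,-3.5,-1],"rotation":[0,0,0]},{"delta_pos":[-2.9,-3.5,-1],"rotation":[0,0,0]},{"delta_pos":[-2.9,-3.5,-1],"rotation":[0,0,0]},{"delta_pos":[-2.9,-3.5,-1],"rotation":[0,0,0]},{"delta_pos":[-2.9,-3.5,-1],"rotation":[0,0,0]},{"delta_pos":[-2.9,-3.5,-1],"rotation":[0,0,0]},{"delta_pos":[-2.9,-3.5,-1],"rotation":[0,0,0]},{"delta_pos":[-2.9,-3.5,-1],"rotation":[0,0,0]}]'
python3 -c "
from bench import *;o=get_obs();print(o['q'],o['eef_pos'],o['wrist_force'])"
```

```text
time_s: 0.95
eef_pos: [0.3376, 0.1619, 0.2887]
eef_rot: [0.0, 0.225, 0.974, 0.0]
wrist_force: [1.1, 0.0, -0.2]
opening: 1.002
[ 1.27003161e-01 -3.69540618e-01  1.95196542e+00 -4.37150474e-05
  1.55860913e+00 -9.90619126e-01] [0.33760856 0.1618508  0.28874171] [ 1.08503967  0.0324257  -0.21632548]
```

```bash
cat > rows.py <<'E'
from h import *
def plan(o,P,Rt,n,rmax=.15):
    """straight line + geodesic from commanded pose o to (P,Rt) in n rows; prints tool-frame rows"""
    r0=rot(o["eef_rot"]);p0=np.array(o["eef_pos"])
    rv=(r0.inv()*Rt).as_rotvec()
    print("rot per row",np.round(rv/n,4),"dist",np.linalg.norm(P-p0)/n*100)
    for i in range(n):
        r=r0*R.from_rotvec(rv*i/n)
        print(np.round(r.inv().apply((P-p0)/n)*100,2),np.round(rv/n,3))
def orient(yaw,pitch,camup=True):
    # tool z heading yaw, pitch down; tool y to the right
    z=np.array([np.cos(pitch)*np.cos(yaw),np.cos(pitch)*np.sin(yaw),-np.sin(pitch)])
    y=np.array([np.sin(yaw),-np.cos(yaw),0])*(1 if camup else -1)
    return R.from_matrix(np.c_[np.cross(y,z),y,z])
E
python3 - <<'E'
from rows import *
from bench import get_obs
o=get_obs()
plan(o,np.array([.42,-.2,.31]),orient(np.radians(8),np.radians(90)),17)
E
```

```text
rot per row [ 0.     -0.      0.1499] dist 2.1865922269203812
[-1.37 -1.7  -0.12] [ 0.   -0.    0.15]
[-1.61 -1.48 -0.12] [ 0.   -0.    0.15]
[-1.81 -1.22 -0.12] [ 0.   -0.    0.15]
[-1.97 -0.94 -0.12] [ 0.   -0.    0.15]
[-2.09 -0.63 -0.12] [ 0.   -0.    0.15]
[-2.16 -0.31 -0.12] [ 0.   -0.    0.15]
[-2.18  0.01 -0.12] [ 0.   -0.    0.15]
[-2.16  0.34 -0.12] [ 0.   -0.    0.15]
[-2.08  0.66 -0.12] [ 0.   -0.    0.15]
[-1.96  0.96 -0.12] [ 0.   -0.    0.15]
[-1.79  1.24 -0.12] [ 0.   -0.    0.15]
[-1.59  1.5  -0.12] [ 0.   -0.    0.15]
[-1.35  1.72 -0.12] [ 0.   -0.    0.15]
[-1.08  1.9  -0.12] [ 0.   -0.    0.15]
[-0.78  2.04 -0.12] [ 0.   -0.    0.15]
[-0.47  2.13 -0.12] [ 0.   -0.    0.15]
[-0.14  2.18 -0.12] [ 0.   -0.    0.15]
```

```bash
python3 -m inch '[{"delta_pos":[-1.4,-1.7,-0.1],"rotation":[0,0,0.15]},{"delta_pos":[-1.6,-1.5,-0.1],"rotation":[0,0,0.15]},{"delta_pos":[-1.8,-1.2,-0.1],"rotation":[0,0,0.15]},{"delta_pos":[-2,-0.9,-0.1],"rotation":[0,0,0.15]},{"delta_pos":[-2.1,-0.6,-0.1],"rotation":[0,0,0.15]},{"delta_pos":[-2.2,-0.3,-0.1],"rotation":[0,0,0.15]},{"delta_pos":[-2.2,0,-0.1],"rotation":[0,0,0.15]},{"delta_pos":[-2.2,0.3,-0.1],"rotation":[0,0,0.15]},{"delta_pos":[-2.1,0.7,-0.1],"rotation":[0,0,0.15]},{"delta_pos":[-2,1,-0.1],"rotation":[0,0,0.15]}]'
python3 - <<'E'
from rows import *
from bench import get_obs
o=get_obs();print(o['q'],o['eef_pos'])
plan(o,np.array([.42,-.2,.31]),orient(np.radians(8),np.radians(60)),8)
E
```

```text
time_s: 1.95
eef_pos: [0.3876, -0.0519, 0.2983]
eef_rot: [-0.0, 0.831, 0.557, -0.0]
wrist_force: [0.1, 0.3, -0.1]
opening: 0.996
[-4.39271752e-01 -3.27900724e-01  1.90394895e+00  5.92723958e-05
  1.56574373e+00 -4.99645907e-02] [ 0.38755949 -0.05193151  0.29825203]
rot per row [-0.0341  0.0594  0.1271] dist 1.9004390211113105
[-1.56  1.08 -0.15] [-0.034  0.059  0.127]
[-1.4   1.27 -0.19] [-0.034  0.059  0.127]
[-1.21  1.45 -0.23] [-0.034  0.059  0.127]
[-1.01  1.59 -0.24] [-0.034  0.059  0.127]
[-0.78  1.72 -0.24] [-0.034  0.059  0.127]
[-0.54  1.81 -0.22] [-0.034  0.059  0.127]
[-0.3   1.87 -0.18] [-0.034  0.059  0.127]
[-0.05  1.9  -0.12] [-0.034  0.059  0.127]
```

```bash
python3 -m inch '[{"delta_pos":[-1.6,1.1,-0.1],"rotation":[-0.034,0.059,0.127]},{"delta_pos":[-1.4,1.3,-0.2],"rotation":[-0.034,0.059,0.127]},{"delta_pos":[-1.2,1.4,-0.2],"rotation":[-0.034,0.059,0.127]},{"delta_pos":[-1,1.6,-0.2],"rotation":[-0.034,0.059,0.127]},{"delta_pos":[-0.8,1.7,-0.2],"rotation":[-0.034,0.059,0.127]},{"delta_pos":[-0.5,1.8,-0.2],"rotation":[-0.034,0.059,0.127]},{"delta_pos":[-0.3,1.9,-0.2],"rotation":[-0.034,0.059,0.127]},{"delta_pos":[0,1.9,-0.1],"rotation":[-0.034,0.059,0.127]}]'
python3 - <<'E'
from rows import *
from bench import get_obs,camera
o=get_obs();print(o['q'],o['eef_pos'],o["time_s"])
r=rot(o["eef_rot"]).as_matrix();print(r.round(3))
c=camera("wrist");c["o"]=o;np.save("pics/w1.npy",c,allow_pickle=True);cv2.imwrite("pics/w1.png",c["color"][:,:,::-1])
E
```

```text
time_s: 2.75
eef_pos: [0.4219, -0.2001, 0.309]
eef_rot: [-0.018, 0.964, 0.068, 0.258]
wrist_force: [-0.4, -0.5, -0.2]
opening: 1.001
[-1.08156843 -0.46164907  2.06201707  0.49954063  1.37347214  0.29032404] [ 0.42185565 -0.20006123  0.30899048] 2.75
[[ 0.858  0.141  0.495]
 [ 0.122 -0.99   0.07 ]
 [ 0.5   -0.    -0.866]]
```

View pics/w1.png

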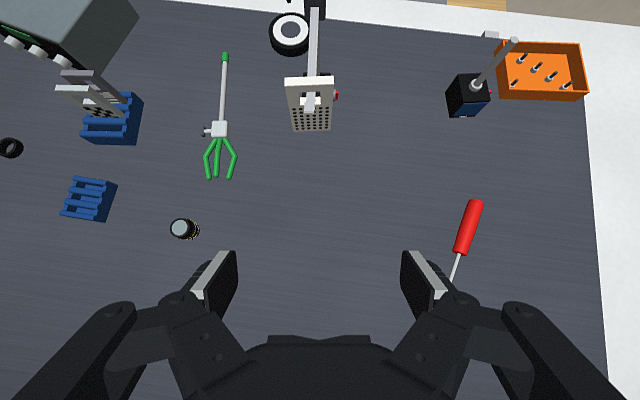

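Run:
```python
from h import *
c=load("w1")["color"]
crop("w1t",c,270,55,80,85,9*0+7); crop("w1r",c,40,55,110,90,7)
```

```text
(no output)
```

View pics/w1t.png

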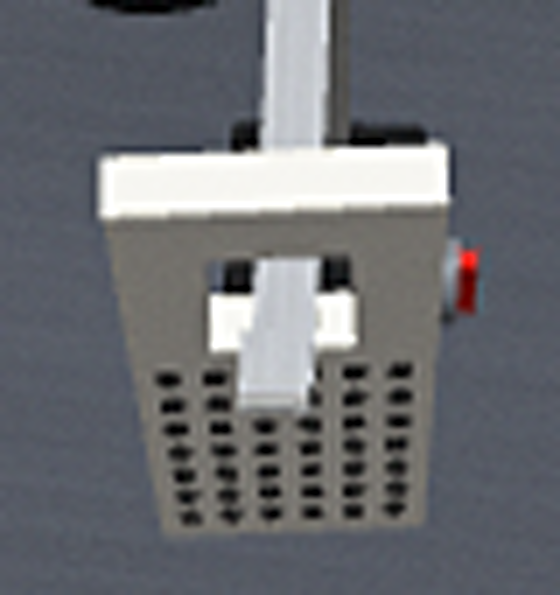

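View pics/w1r.png

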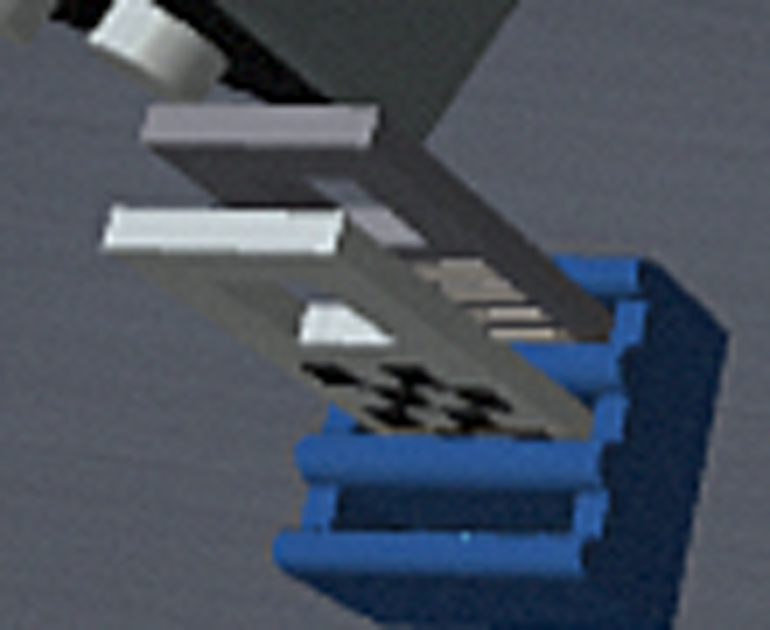

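Run:
```python
from fit import *
c=load("w1");C=cam(c,toolT(c["o"]))
a=lambda x,y:s(x,y,(270,55),7)
z=.134
p,r,W=fit([(C,a(100,158),(.005,.026,z+.1)),(C,a(447,145),(.005,-.026,z+.1)),(C,a(447,206),(-.005,-.026,z+.1)),(C,a(103,219),(-.005,.026,z+.1)),(C,a(165,536),(-.005,.026,z)),(C,a(422,524),(-.005,-.026,z))],[.59,-.17,.1])
print("target",p,np.degrees(p[2]));print(r.tolist())
# hook tip end: lower edge corners (238,402),(308,410); tip centre
p2,r2,W2=fit([(C,a(288,150),(.005,0,.222)),(C,a(272,402),(-.035,0,.241)),(S,sA(511,190),(-.035,0,.2425)),(T,tA(195,499),(-.035,0,.2425)),(T,tA(233,83),(.13,0,.44)),(S,sA(151,70),(.13,0,.44))],[.59,-.17,.1])
print("stand",p2,np.degrees(p2[2]));print(r2.tolist())
b=lambda x,y:s(x,y,(40,55),7)
# checker top z=.108, grey top
obs=[]
for x0,pts in ((.028,[(115,207),(343,210),(335,250),(105,248)]),(.056,[(157,104),(378,104),(370,145),(143,142)])):
    for q,l in zip(pts,[(.005,.026),(.005,-.026),(-.005,-.026),(-.005,.026)]): obs.append((C,b(*q),(x0+l[0],l[1],.108)))
p3,r3,W3=fit(obs,[.6,.2,.1]);print("rack via plates",p3,np.degrees(p3[2]));print(r3.tolist())
# rack direct: front rail outer ends (275,550),(583,553)
p4,r4,W4=fit([(C,b(275,550),(-.019,.039,.034)),(C,b(585,555),(-.019,-.039,.034)),(C,b(640,275),(.075,-.039,.034))],[.6,.2,.1]);print(p4,np.degrees(p4[2]),r4.tolist())
```

```text
target [ 0.59043653 -0.16431146  0.18631509] 10.675068226182248
[[0.1, 0.1], [-0.1, -0.0], [0.4, -0.4], [-0.2, -0.3], [-0.4, 0.4], [0.2, 0.5]]
stand [ 0.59033252 -0.16629666  0.10163956] 5.82351777130815
[[0.5, 7.9], [0.4, -5.3], [0.2, 1.0], [-1.5, -0.1], [-0.9, -1.9], [-0.7, 0.8]]
rack via plates [0.59150226 0.21439765 0.10422826] 5.971839633384975
[[0.5, 0.0], [0.9, 0.7], [0.6, 0.6], [0.3, -0.2], [-1.1, -0.7], [-0.1, 0.3], [-0.4, -0.0], [-0.6, -0.7]]
[0.59428231 0.21780714 0.10147582] 5.814136426362924 [[-0.2, 1.4], [-1.1, 2.3], [1.3, -4.1]]
```

Run:
```python
from rows import *
from bench import get_obs
o=get_obs()
yaw=np.radians(10.7);Rt=orient(yaw,np.radians(40));z=Rt.as_matrix()[:,2]
G=np.array([.5904,-.1643,.134+.086]); Tc=G+z*.0195
print("grasp TCP",Tc,z)
plan(o,Tc-.08*z,Rt,5)
```

```text
grasp TCP [ 0.60507814 -0.16152654  0.20746564] [ 0.75272507  0.14222888 -0.64278761]
rot per row [ 0.0066  0.0695 -0.0085] dist 2.7159831471341844
[ 1.69 -0.24  2.12] [ 0.007  0.07  -0.008]
[ 1.54 -0.21  2.23] [ 0.007  0.07  -0.008]
[ 1.38 -0.18  2.33] [ 0.007  0.07  -0.008]
[ 1.22 -0.16  2.42] [ 0.007  0.07  -0.008]
[ 1.05 -0.13  2.5 ] [ 0.007  0.07  -0.008]
```

```bash
python3 -m inch '[{"delta_pos":[1.7,-0.2,2.1],"rotation":[0.007,0.07,-0.008]},{"delta_pos":[1.5,-0.2,2.2],"rotation":[0.007,0.07,-0.008]},{"delta_pos":[1.4,-0.2,2.3],"rotation":[0.007,0.07,-0.008]},{"delta_pos":[1.2,-0.2,2.4],"rotation":[0.007,0.07,-0.008]},{"delta_pos":[1.1,-0.1,2.5],"rotation":[0.007,0.07,-0.008]},{"delta_pos":[0,0,0],"rotation":[0,0,0]}]'
python3 - <<'E'
from rows import *
from bench import get_obs,camera
o=get_obs();print(o['q'],o['eef_pos'],o["time_s"])
r=rot(o["eef_rot"]).as_matrix();print(r.round(3))
c=camera("wrist");c["o"]=o;np.save("pics/w2.npy",c,allow_pickle=True);cv2.imwrite("pics/w2.png",c["color"][:,:,::-1])
crop("w2t",c["color"],240,60,150,200,4)
E
```

```text
time_s: 3.4
eef_pos: [0.544, -0.1665, 0.2568]
eef_rot: [-0.045, 0.903, 0.091, 0.418]
wrist_force: [-0.6, 0.2, -1.7]
opening: 0.999
[-0.98232309 -0.250249    2.17919167  0.95142811  1.05611965 -0.04203552] [ 0.54395042 -0.16645426  0.25678676] 3.4
[[ 0.633  0.202  0.747]
 [ 0.126 -0.979  0.157]
 [ 0.763 -0.005 -0.646]]
```

View pics/w2.png

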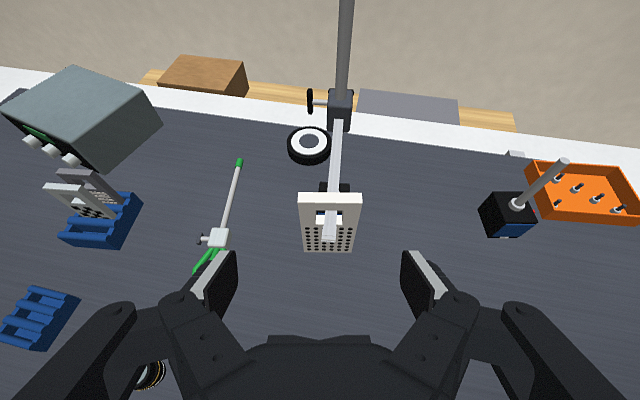

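View pics/w2t.png

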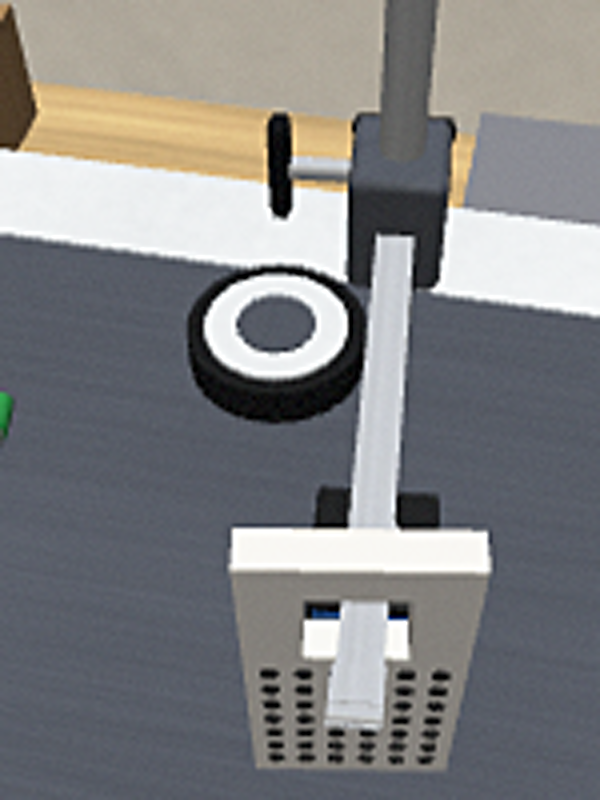

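Run:
```python
from fit import *
from rows import orient
c=load("w2");C=cam(c,toolT(c["o"]))
a=lambda x,y:s(x,y,(240,60),4)
z=.134
p,r,W=fit([(C,a(231,529),(.005,.026,z+.1)),(C,a(490,531),(.005,-.026,z+.1)),(C,a(490,572),(-.005,-.026,z+.1)),(C,a(231,569),(-.005,.026,z+.1)),(C,a(258,768),(-.005,.026,z)),(C,a(447,769),(-.005,-.026,z))],[.59,-.17,.1])
print("target",p,np.degrees(p[2]));print(r.tolist())
L=[(C,a(393,236),.097),(C,a(374,527),.005)]
tip=a(355,722)
def res(q):
    cs,sn=np.cos(q[2]),np.sin(q[2]);W=lambda l:np.array([q[0]+cs*l[0]-sn*l[1],q[1]+sn*l[0]+cs*l[1],l[2]])
    e=[proj(C,W((x,0,.222)))[0][0]-uv[0] for C,uv,x in L]
    e+=list(proj(C,W((-.036,0,.2415)))[0]-tip)
    e+=list(proj(C,W((.13,0,.34)))[0][:1]-(a(410,20)[0]) ) if 0 else []
    e+=list((proj(T,W((.13,0,.44)))[0]-tA(233,83))*.5)+list((proj(S,W((-.035,0,.2425)))[0]-sA(511,190))*.5)+list((proj(T,W((-.035,0,.2425)))[0]-tA(195,499))*.5)
    return e
r=least_squares(res,[.59,-.167,.1]);print("stand",r.x,np.degrees(r.x[2]),np.round(r.fun,1))
cs,sn=np.cos(r.x[2]),np.sin(r.x[2]);d=p[:2]-r.x[:2];print("target in stand",cs*d[0]+sn*d[1],-sn*d[0]+cs*d[1])
```

```text
target [ 0.59070581 -0.16448113  0.19070961] 10.926855837755264
[[0.5, -0.2], [-0.3, -0.3], [0.6, -0.2], [-0.2, 0.0], [-0.6, 0.3], [-0.3, 0.5]]
stand [ 0.58552131 -0.16733587  0.10771526] 6.171629548600945 [ 0.5 -1.   0.7 -0.2 -0.4  0.1  0.4 -0.1 -0.5  0.9]
target in stand 0.005461349379928538 0.002280822182405267
```

Run:
```python
from rows import *
from bench import get_obs
o=get_obs()
yaw=np.radians(10.8);Rt=orient(yaw,np.radians(40));z=Rt.as_matrix()[:,2]
G=np.array([.5906,-.1644,.134+.086]); Tc=G+z*.0195
plan(o,Tc-.04*z,Rt,2)
plan(o,Tc,Rt,4)
```

```text
rot per row [-0.0065  0.0024  0.0032] dist 2.010971878462691
[0.03 0.32 1.98] [-0.007  0.002  0.003]
[0.03 0.31 1.99] [-0.007  0.002  0.003]
rot per row [-0.0033  0.0012  0.0016] dist 1.9999857749460355
[0.02 0.17 1.99] [-0.003  0.001  0.002]
[0.02 0.17 1.99] [-0.003  0.001  0.002]
[0.02 0.16 1.99] [-0.003  0.001  0.002]
[0.02 0.15 1.99] [-0.003  0.001  0.002]
```

```bash
python3 -m inch '[{"delta_pos":[0,0.35,2],"rotation":[-0.007,0.002,0.003]},{"delta_pos":[0,0.3,2],"rotation":[-0.007,0.002,0.003]},{"delta_pos":[0,0,2],"rotation":[0,0,0]},{"delta_pos":[0,0,1],"rotation":[0,0,0]},{"delta_pos":[0,0,1],"rotation":[0,0,0]},{"delta_pos":[0,0,0],"rotation":[0,0,0]}]'
python3 - <<'E'
from rows import *
from bench import get_obs,camera
o=get_obs();print(o['q'],o['eef_pos'],o["time_s"],o["wrist_force"])
r=rot(o["eef_rot"]).as_matrix();print(r.round(3))
c=camera("wrist");c["o"]=o;np.save("pics/w3.npy",c,allow_pickle=True);cv2.imwrite("pics/w3.png",c["color"][:,:,::-1])
E
```

```text
time_s: 4.05
eef_pos: [0.6062, -0.1636, 0.209]
eef_rot: [-0.037, 0.902, 0.085, 0.422]
wrist_force: [0.7, -0.2, 0.4]
opening: 1.002
[-0.8386783  -0.04475358  2.11867923  1.05782593  0.84963566 -0.10799051] [ 0.60615702 -0.16361892  0.20899578] 4.05 [ 0.66440092 -0.24079707  0.38967729]
[[ 0.63   0.185  0.755]
 [ 0.122 -0.983  0.139]
 [ 0.767  0.004 -0.641]]
```

View pics/w3.png

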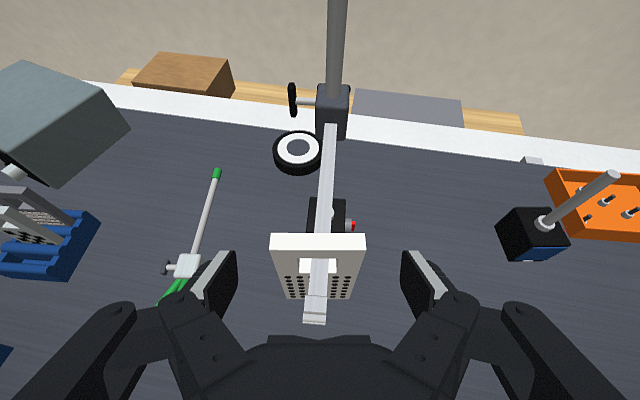

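```bash
python3 -m inch '[{"delta_pos":[0,0,0],"rotation":[0,0,0]},{"delta_pos":[0,0,0],"rotation":[0,0,0]},{"delta_pos":[0,0,0],"rotation":[0,0,0]},{"delta_pos":[0,0,0],"rotation":[0,0,0]},{"delta_pos":[0,0,0],"rotation":[0,0,0]},{"delta_pos":[0,0,0],"rotation":[0,0,0]}]' 4.5
python3 - <<'E'
from rows import *
from bench import get_obs,camera
o=get_obs();print(o['eef_pos'],o["time_s"],o["wrist_force"],o["opening"])
c=camera("wrist");c["o"]=o;np.save("pics/w4.npy",c,allow_pickle=True);cv2.imwrite("pics/w4.png",c["color"][:,:,::-1])
crop("w4t",c["color"],230,190,180,160,4)
E
```

```text
time_s: 4.7
eef_pos: [0.6063, -0.1645, 0.2102]
eef_rot: [-0.037, 0.902, 0.085, 0.423]
wrist_force: [-3.3, 1.2, 7.1]
opening: 0.539
[ 0.60625739 -0.16446035  0.21020633] 4.7 [-3.33017877  1.16560695  7.14350794] 0.5385045273087814
```

View pics/w4t.png

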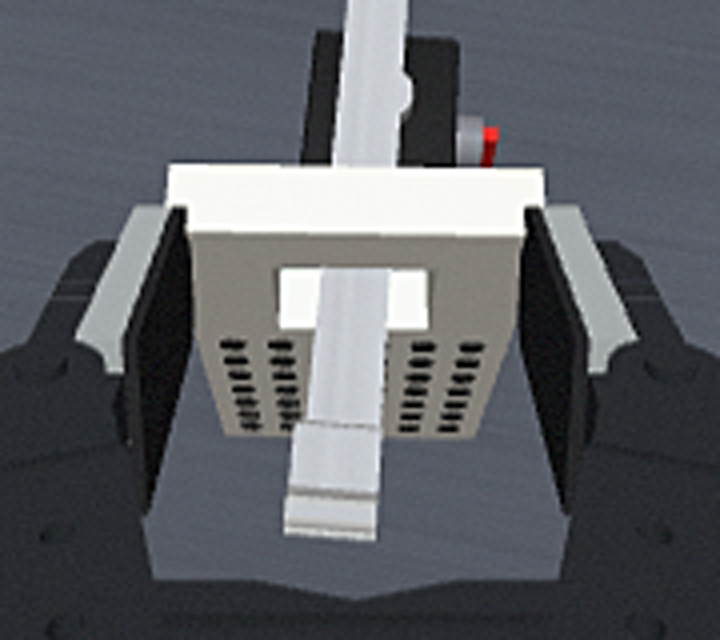

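```bash
cat > pnp.py <<'E'
from fit import *
def pnp(c,uv,obj,off,k):
    T_=toolT(c["o"]);f=200/np.tan(np.radians(c["vfov"]/2));K=np.array([[f,0,c["cx"]],[0,f,c["cy"]],[0,0,1.]])
    im=np.array([s(x,y,off,k) for x,y in uv],float);ob=np.array(obj,float)
    ok,rv,tv=cv2.solvePnP(ob,im,K,None,flags=cv2.SOLVEPNP_SQPNP)
    rv,tv=cv2.solvePnPRefineLM(ob,im,K,None,rv,tv)
    e=cv2.projectPoints(ob,rv,tv,K,None)[0][:,0]-im
    M=np.eye(4);M[:3,:3]=cv2.Rodrigues(rv)[0];M[:3,3]=tv[:,0]
    Tt=c["T_tool_cam"]@M  # plate in tool
    return T_@Tt,Tt,e
h,q=.005,.026
E
python3 - <<'E'
from pnp import *
c=load("w4")
W,Tt,e=pnp(c,[(169,166),(544,169),(524,235),(189,230),(226,435),(475,436),(280,268),(428,270),(430,330),(280,328)],
 [(h,q,.1),(h,-q,.1),(-h,-q,.1),(-h,q,.1),(-h,q,0),(-h,-q,0),(-h,.012,.088),(-h,-.012,.088),(-h,-.012,.064),(-h,.012,.064)],(230,190),4)
np.set_printoptions(suppress=True,precision=4)
print(W);print(Tt);print(e.round(1).tolist());np.save("Tt.npy",Tt)
print(np.degrees(R.from_matrix(W[:3,:3]).as_euler("ZYX")), np.degrees(np.arctan2(Tt[2,0],Tt[0,0])))
E
```

```text
[[ 0.9836 -0.1782  0.0287  0.5939]
 [ 0.1783  0.984  -0.0003 -0.1648]
 [-0.0282  0.0054  0.9996  0.1244]
 [ 0.      0.      0.      1.    ]]
[[ 0.6179  0.0121  0.7861 -0.0737]
 [ 0.0053 -0.9999  0.0112 -0.0025]
 [ 0.7862 -0.0027 -0.6179  0.0455]
 [ 0.      0.      0.      1.    ]]
[[3.0, 0.7], [-3.0, 0.9], [3.5, -0.2], [-3.7, 0.1], [1.2, 0.2], [-1.0, 0.5], [-0.9, -0.4], [1.6, -0.5], [-1.4, -0.7], [0.8, -0.6]]
[10.2768  1.6135  0.3119] 51.83456530093497
```

```bash
cat > q.py <<'E'
from pnp import *
import sys
np.set_printoptions(suppress=True,precision=4)
E
python3 - <<'E'
from q import *
c=load("w4")
W,Tt,e=pnp(c,[(168,166),(545,169),(226,435),(475,436),(280,268),(428,270),(430,330),(280,328)],
 [(h,q,.1),(h,-q,.1),(-h,q,0),(-h,-q,0),(-h,.012,.088),(-h,-.012,.088),(-h,-.012,.064),(-h,.012,.064)],(230,190),4)
print(W);print(Tt);print(e.round(1).tolist());np.save("Tt.npy",Tt)
print(np.degrees(R.from_matrix(W[:3,:3]).as_euler("ZYX")), np.degrees(np.arctan2(Tt[2,0],Tt[0,0])))
E
```

```text
[[ 0.9836 -0.18    0.0091  0.592 ]
 [ 0.18    0.9837 -0.0032 -0.1651]
 [-0.0084  0.0048  1.      0.1325]
 [ 0.      0.      0.      1.    ]]
[[ 0.6334  0.0105  0.7738 -0.0687]
 [ 0.0038 -0.9999  0.0104 -0.0024]
 [ 0.7738 -0.0037 -0.6334  0.0389]
 [ 0.      0.      0.      1.    ]]
[[0.7, 0.1], [-0.8, 0.2], [0.2, -0.0], [-0.0, 0.2], [-2.0, 0.1], [2.6, -0.1], [-0.6, -0.4], [-0.1, -0.2]]
[10.3718  0.4806  0.2724] 50.70112390995223
```

```bash
cat > ext.py <<'E'
import numpy as np,heapq
def seg(a,b,r,n): t=np.linspace(0,1,n)[:,None]; return np.c_[np.array(a)*(1-t)+np.array(b)*t,np.full(n,r)]
H=np.r_[seg((60,220),(-22,220),2,80),seg((-22,220),(-35,242.5),2,40),seg((-35,242.5),(-26.5,239.4),1.5,20)]
def clear(x,z,th):
    # plate frame: u along thickness(+x), w up; top tilts to +x by th
    c,s=np.cos(th),np.sin(th); d=H[:,:2]-[x,z]
    u=d[:,0]*c-d[:,1]*s; w=d[:,0]*s+d[:,1]*c+76
    best=1e9
    for lo,hi in((0,64),(88,100)):
        du=np.abs(u)-5;dw=np.maximum(lo-w,w-hi)
        D=np.where((du>0)|(dw>0),np.hypot(np.maximum(du,0),np.maximum(dw,0)),np.maximum(du,dw))-H[:,2]
        best=min(best,D.min())
    return best
if __name__=="__main__":
    X=np.arange(-80,8,1.);Z=np.arange(205,275,1.);TH=np.radians(np.arange(0,61,5))
    C=np.array([[[clear(x,z,t) for t in TH] for z in Z] for x in X])
    st=(int(4+80),int(210-205)+5,0) # raised
    # bottleneck then shortest
    def search(mn):
        dist={st:0};prev={};pq=[(0,st)]
        while pq:
            d,n=heapq.heappop(pq)
            if d>dist[n]:continue
            if X[n[0]]<-75:
                p=[n]
                while n in prev:n=prev[n];p.append(n)
                return p[::-1]
            for di in(-1,0,1):
                for dj in(-1,0,1):
                    for dk in(-1,0,1):
                        m=(n[0]+di,n[1]+dj,n[2]+dk)
                        if m==n or not(0<=m[0]<len(X) and 0<=m[1]<len(Z) and 0<=m[2]<len(TH)):continue
                        if C[m]<mn:continue
                        nd=d+np.hypot(di,dj)+abs(dk)*1.5+3/(C[m]+.5)
                        if nd<dist.get(m,1e9):dist[m]=nd;prev[m]=n;heapq.heappush(pq,(nd,m))
    for mn in(5,4.5,4,3.5,3,2.5):
        p=search(mn)
        if p:
            print(mn,len(p));
            for n in p: print(X[n[0]],Z[n[1]],int(np.degrees(TH[n[2]])+.5),round(C[n],1))
            break
    print(clear(4,210,0),clear(4,215,0),C[st])
E
python3 ext.py
```

```text
5 82
4.0 215.0 0 5.0
3.0 216.0 0 6.0
2.0 217.0 0 7.0
1.0 218.0 0 8.0
0.0 219.0 0 9.0
-1.0 220.0 0 10.0
-2.0 220.0 0 10.0
-3.0 220.0 0 10.0
-4.0 220.0 0 10.0
-5.0 220.0 0 10.0
-6.0 220.0 0 10.0
-7.0 220.0 0 10.0
-8.0 220.0 0 10.0
-9.0 220.0 0 10.0
-10.0 220.0 0 10.0
-11.0 220.0 5 9.5
-12.0 220.0 5 9.5
-13.0 220.0 10 8.9
-14.0 220.0 15 8.3
-15.0 220.0 20 7.6
-16.0 221.0 25 6.6
-17.0 222.0 30 5.8
-18.0 223.0 35 5.2
-19.0 224.0 40 5.0
-20.0 225.0 45 5.1
-21.0 226.0 45 5.1
-22.0 227.0 45 5.1
-23.0 228.0 45 5.2
-24.0 229.0 45 5.5
-25.0 230.0 45 5.5
-25.0 231.0 45 5.4
-26.0 232.0 45 5.6
-27.0 233.0 45 5.6
-28.0 234.0 45 5.6
-29.0 235.0 45 5.6
-30.0 236.0 45 5.6
-31.0 237.0 45 5.6
-32.0 238.0 45 5.6
-33.0 239.0 45 5.6
-34.0 240.0 45 5.7
-35.0 241.0 45 5.9
-36.0 242.0 45 6.5
-37.0 243.0 45 7.1
-38.0 244.0 45 7.7
-39.0 245.0 45 8.2
-40.0 246.0 45 8.8
-41.0 247.0 45 9.2
-42.0 248.0 45 9.6
-43.0 249.0 45 10.1
-44.0 249.0 45 9.8
-45.0 249.0 45 9.6
-46.0 249.0 45 9.5
-47.0 249.0 45 9.4
-48.0 249.0 45 9.5
-49.0 249.0 45 9.6
-50.0 249.0 45 9.8
-51.0 249.0 45 10.1
-52.0 249.0 45 10.5
-53.0 249.0 45 10.9
-54.0 249.0 45 11.4
-55.0 249.0 45 12.0
-56.0 249.0 45 12.6
-57.0 249.0 45 13.2
-58.0 249.0 45 13.9
-59.0 249.0 45 14.6
-60.0 249.0 45 15.3
-61.0 249.0 45 16.0
-62.0 249.0 45 16.7
-63.0 249.0 45 17.4
-64.0 249.0 45 18.1
-65.0 249.0 45 18.8
-66.0 249.0 45 19.5
-67.0 249.0 45 20.2
-68.0 249.0 45 20.9
-69.0 249.0 45 21.6
-70.0 249.0 45 22.3
-71.0 249.0 45 23.1
-72.0 249.0 45 23.8
-73.0 249.0 45 24.5
-74.0 249.0 45 25.2
-75.0 249.0 45 25.9
-76.0 249.0 45 26.6
0.0 5.0 5.0
```

Run:
```python
from q import *
for n,off,k,pts in [("w4",(230,190),4,[((331,537),.2415),((336,424),.2375),((370,160),.222)]),("w2",(240,60),4,[((355,723),.2415),((374,527),.222)])]:
    c=load(n);C=cam(c,toolT(c["o"]))
    for p,z in pts: print(n,onz(C,s(*p,off,k),z))
for st in ((.5875,-.1675),(.5855,-.1673)):
    y=np.radians(6.2);print("tip exp",st[0]-.036*np.cos(y),st[1]-.036*np.sin(y))
from ext import H
Tt=np.load("Tt.npy");I=np.linalg.inv(Tt)
g=I@[0,0,-.0187,1];zt=I[:3,2];print("grasp in plate",g[:3],zt)
for x,z,th in [(4,210,0),(4,218,0),(-10,220,0),(-15,220,20),(-20,225,45),(-35,241,45)]:
    t=np.radians(th);cc,ss=np.cos(t),np.sin(t);d=H[:,:2]-[x,z];u=d[:,0]*cc-d[:,1]*ss;w=d[:,0]*ss+d[:,1]*cc+76
    back=-((u/1000-g[0])*zt[0]+(w/1000-g[2])*zt[2]);print(x,z,th,"max behind grasp mm",back.max()*1000)
```

```text
w4 [ 0.5485 -0.1709  0.2415]
w4 [ 0.5615 -0.1689  0.2375]
w4 [ 0.605  -0.1654  0.222 ]
w2 [ 0.5493 -0.1708  0.2415]
w2 [ 0.6051 -0.1651  0.222 ]
tip exp 0.5517105652969967 -0.17138797680541684
tip exp 0.5497105652969967 -0.17118797680541684
grasp in plate [-0.001  -0.0015  0.0897] [ 0.7738 -0.0037 -0.6334]
4 210 0 max behind grasp mm 41.29883986774252
4 218 0 max behind grasp mm 36.23194408454849
-10 220 0 max behind grasp mm 24.131361523224218
-15 220 20 max behind grasp mm 20.091986220475004
-20 225 45 max behind grasp mm 9.43793340145711
-35 241 45 max behind grasp mm -7.972888408603619
```

```bash
cat > ex2.py <<'E'
from q import *
from rows import plan
Tt=np.load("Tt.npy");ST=np.array([.586,-.167]);PS=np.radians(6)
def tcp(x,z,th,y=0,yaw=0):
    # window centre at stand (x,y,z mm), tilt th deg
    Rp=R.from_euler("z",PS+np.radians(yaw))*R.from_euler("y",np.radians(th))
    c=np.array([ST[0]+(x*np.cos(PS)-y*np.sin(PS))/1e3,ST[1]+(x*np.sin(PS)+y*np.cos(PS))/1e3,z/1e3])
    W=np.eye(4);W[:3,:3]=Rp.as_matrix();W[:3,3]=c-Rp.apply([0,0,.076])
    T=W@np.linalg.inv(Tt);return T[:3,3],R.from_matrix(T[:3,:3])
def where(o):
    W=toolT(o)@Tt; c=W[:3,3]+W[:3,:3]@[0,0,.076]; d=c[:2]-ST
    e=np.degrees(R.from_matrix(W[:3,:3]).as_euler("ZYX"))
    print("stand xz",1e3*(d[0]*np.cos(PS)+d[1]*np.sin(PS)),"y",1e3*(-d[0]*np.sin(PS)+d[1]*np.cos(PS)),"z",c[2]*1e3,"yaw rel,tilt,roll",e[0]-6,e[1],e[2])
def seq(o,wps):
    for wp,n in wps:
        P,Rt=tcp(*wp[:3],**(wp[3] if len(wp)>3 else {}));print(wp);plan(o,P,Rt,n)
        q_=Rt.as_quat();o={"eef_pos":P,"eef_rot":[q_[3],*q_[:3]]}
E
python3 - <<'E'
from ex2 import *
from bench import get_obs
o=get_obs();where(o)
seq(o,[((6,218,0,dict(y=1.3,yaw=4.4)),2),((-10,220,0),4)])
E
```

```text
stand xz 6.875932203545764 y 0.9356999689527078 z 208.48256621424412 yaw rel,tilt,roll 4.371003378673908 0.48060780799279695 0.2704280905690729
(6, 218, 0, {'y': 1.3, 'yaw': 4.4})
rot per row [-0.0013  0.0042 -0.002 ] dist 0.4843051516602209
[ 0.34 -0.02 -0.34] [-0.001  0.004 -0.002]
[ 0.34 -0.02 -0.34] [-0.001  0.004 -0.002]
(-10, 220, 0)
rot per row [-0.0149 -0.0002  0.0122] dist 0.40927001647207184
[-0.22  0.03 -0.35] [-0.015 -0.     0.012]
[-0.22  0.03 -0.34] [-0.015 -0.     0.012]
[-0.22  0.04 -0.34] [-0.015 -0.     0.012]
[-0.22  0.05 -0.34] [-0.015 -0.     0.012]
```

```bash
python3 -m inch '[{"delta_pos":[0.35,0,-0.3],"rotation":[0,0.004,0]},{"delta_pos":[0.35,0,-0.3],"rotation":[0,0.004,0]},{"delta_pos":[0,0,0],"rotation":[0,0,0]}]'
python3 - <<'E'
from ex2 import *
from bench import get_obs,camera
o=get_obs();where(o);print(o["wrist_force"],o["opening"],o["time_s"])
seq(o,[((-10,220,0),4),((-15,220,20),3),((-20,225,45),4),((-35,241,45),4),((-43,249,45),2),((-80,250,45),3)])
E
```

```text
time_s: 5.05
eef_pos: [0.6057, -0.164, 0.2185]
eef_rot: [-0.037, 0.9, 0.085, 0.426]
wrist_force: [0.7, 0.9, -1.0]
opening: 0.54
stand xz 6.341224989082946 y 1.4769270289193988 z 216.69342004573133 yaw rel,tilt,roll 4.3923769628483225 0.1013324387561251 0.32214656874973685
[ 0.6572  0.8605 -1.027 ] 0.5399825443177069 5.05
(-10, 220, 0)
rot per row [-0.0157  0.0003  0.0111] dist 0.4236523951216476
[-0.2   0.03 -0.37] [-0.016  0.     0.011]
[-0.2   0.04 -0.37] [-0.016  0.     0.011]
[-0.2   0.05 -0.37] [-0.016  0.     0.011]
[-0.2   0.05 -0.37] [-0.016  0.     0.011]
(-15, 220, 20)
rot per row [ 0.0012 -0.1163 -0.0004] dist 0.23334232715575992
[-0.23 -0.   -0.03] [ 0.001 -0.116 -0.   ]
[-0.23 -0.   -0.01] [ 0.001 -0.116 -0.   ]
[-0.23 -0.    0.02] [ 0.001 -0.116 -0.   ]
(-20, 225, 45)
rot per row [ 0.0011 -0.1091 -0.0004] dist 0.18652905960424493
[-0.16 -0.   -0.09] [ 0.001 -0.109 -0.   ]
[-0.17 -0.   -0.07] [ 0.001 -0.109 -0.   ]
[-0.18 -0.   -0.05] [ 0.001 -0.109 -0.   ]
[-0.18 -0.   -0.03] [ 0.001 -0.109 -0.   ]
(-35, 241, 45)
rot per row [-0. -0. -0.] dist 0.5482928049865331
[-0.33 -0.   -0.44] [-0. -0. -0.]
[-0.33 -0.   -0.44] [-0. -0. -0.]
[-0.33 -0.   -0.44] [-0. -0. -0.]
[-0.33 -0.   -0.44] [-0. -0. -0.]
(-43, 249, 45)
rot per row [-0. -0. -0.] dist 0.5656854249492395
[-0.36 -0.   -0.44] [-0. -0. -0.]
[-0.36 -0.   -0.44] [-0. -0. -0.]
(-80, 250, 45)
rot per row [-0. -0. -0.] dist 1.233783701554782
[-1.22 -0.01 -0.16] [-0. -0. -0.]
[-1.22 -0.01 -0.16] [-0. -0. -0.]
[-1.22 -0.01 -0.16] [-0. -0. -0.]
```

```bash
python3 -m inch '[{"delta_pos":[-0.2,0.03,-0.37],"rotation":[-0.016,0,0.011]},{"delta_pos":[-0.2,0.04,-0.37],"rotation":[-0.016,0,0.011]},{"delta_pos":[-0.2,0.05,-0.37],"rotation":[-0.016,0,0.011]},{"delta_pos":[-0.2,0.05,-0.37],"rotation":[-0.016,0,0.011]},{"delta_pos":[0,0,0],"rotation":[0,0,0]}]'
python3 - <<'E'
from ex2 import *
from bench import get_obs,camera
o=get_obs();where(o);print(o["wrist_force"],o["opening"],o["time_s"])
c=camera("wrist");c["o"]=o;np.save("pics/w5.npy",c,allow_pickle=True)
crop("w5t",c["color"],230,190,180,160,4)
seq(o,[((-15,220,20),3)])
E
```

```text
time_s: 5.55
eef_pos: [0.5892, -0.1677, 0.2215]
eef_rot: [-0.018, 0.903, 0.051, 0.427]
wrist_force: [-0.5, -0.3, -1.3]
opening: 0.532
stand xz -10.352791703501175 y 0.5358101550600707 z 219.6449260428221 yaw rel,tilt,roll -0.07729351815063357 0.06837768334802855 -0.0458084746454879
[-0.4813 -0.3047 -1.2872] 0.5321921605342226 5.55
(-15, 220, 20)
rot per row [ 0.0017 -0.1159 -0.0006] dist 0.21704407780729087
[-0.21  0.02 -0.03] [ 0.002 -0.116 -0.001]
[-0.22  0.02 -0.01] [ 0.002 -0.116 -0.001]
[-0.22  0.02  0.02] [ 0.002 -0.116 -0.001]
```

View pics/w5t.png

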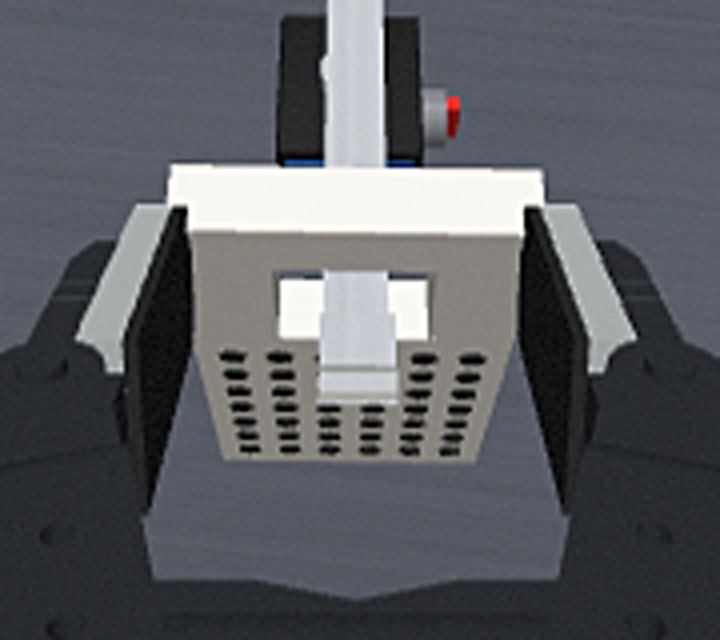

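Run:
```python
from q import *
from bench import get_obs
c=load("w5")
W,Tt,e=pnp(c,[(170,166),(544,170),(225,460),(474,462),(274,270),(436,273),(430,339),(280,338)],
 [(h,q,.1),(h,-q,.1),(-h,q,0),(-h,-q,0),(-h,.012,.088),(-h,-.012,.088),(-h,-.012,.064),(-h,.012,.064)],(230,190),4)
print(W);print(Tt);print(e.round(1).tolist());
print(np.degrees(R.from_matrix(W[:3,:3]).as_euler("ZYX")), np.degrees(np.arctan2(Tt[2,0],Tt[0,0])))
np.save("Tt.npy",Tt)
import ex2
o=get_obs();ex2.where(o)
C=cam(c,toolT(c["o"]))
print("tip",onz(C,s(358,402,(230,190),4),.2415))
```

```text
[[ 0.9933 -0.1022  0.0538  0.5702]
 [ 0.1022  0.9948  0.0035 -0.168 ]
 [-0.0538  0.002   0.9985  0.1441]
 [ 0.      0.      0.      1.    ]]
[[ 0.5917  0.0133  0.806  -0.0718]
 [ 0.0041 -0.9999  0.0135 -0.0026]
 [ 0.8061 -0.0047 -0.5917  0.0344]
 [ 0.      0.      0.      1.    ]]
[[0.4, 0.0], [-0.4, 0.1], [-0.2, -0.0], [0.4, 0.0], [-0.5, 0.2], [0.9, -0.1], [-0.4, -0.0], [-0.2, -0.2]]
[5.8716 3.0857 0.1169] 53.7188688324838
stand xz -11.502290638742512 y 0.21290488570708632 z 220.13731532952613 yaw rel,tilt,roll -0.09828213124135399 3.0754185015166033 0.10173927724919826
tip [ 0.5488 -0.1707  0.2415]
```

Run:
```python
from ex2 import *
from bench import get_obs
o=get_obs()
seq(o,[((-15,220,20),2),((-20,225,45),4)])
```

```text
(-15, 220, 20)
rot per row [ 0.0019 -0.1477 -0.002 ] dist 0.29246327259168897
[-0.29  0.01  0.  ] [ 0.002 -0.148 -0.002]
[-0.29  0.01  0.04] [ 0.002 -0.148 -0.002]
(-20, 225, 45)
rot per row [ 0.0015 -0.1091 -0.0005] dist 0.19133279158828914
[-0.17 -0.   -0.09] [ 0.001 -0.109 -0.001]
[-0.18 -0.   -0.07] [ 0.001 -0.109 -0.001]
[-0.19 -0.   -0.05] [ 0.001 -0.109 -0.001]
[-0.19 -0.   -0.03] [ 0.001 -0.109 -0.001]
```

```bash
python3 -m inch '[{"delta_pos":[-0.3,0,0],"rotation":[0,-0.148,0]},{"delta_pos":[-0.3,0,0.04],"rotation":[0,-0.148,0]},{"delta_pos":[-0.17,0,-0.09],"rotation":[0,-0.11,0]},{"delta_pos":[-0.18,0,-0.07],"rotation":[0,-0.11,0]},{"delta_pos":[-0.19,0,-0.05],"rotation":[0,-0.11,0]},{"delta_pos":[-0.19,0,-0.03],"rotation":[0,-0.11,0]},{"delta_pos":[0,0,0],"rotation":[0,0,0]}]'
python3 - <<'E'
from ex2 import *
from bench import get_obs,camera
o=get_obs();where(o);print(o["wrist_force"],o["opening"],o["time_s"],o["q"])
c=camera("wrist");c["o"]=o;np.save("pics/w6.npy",c,allow_pickle=True)
crop("w6t",c["color"],230,190,180,160,4)
E
```

```text
time_s: 6.3
eef_pos: [0.5816, -0.167, 0.2161]
eef_rot: [-0.003, 0.994, 0.058, 0.098]
wrist_force: [-0.0, -0.1, -2.3]
opening: 0.536
stand xz -16.8114806803078 y 1.871540921777262 z 224.41622825469392 yaw rel,tilt,roll 0.020701714543631233 42.50315496038312 0.0817290914499525
[-0.0024 -0.1024 -2.2536] 0.535867912065889 6.3 [-0.5419  0.1095  1.6851  0.1233  1.1904  0.8752]
```

View pics/w6t.png

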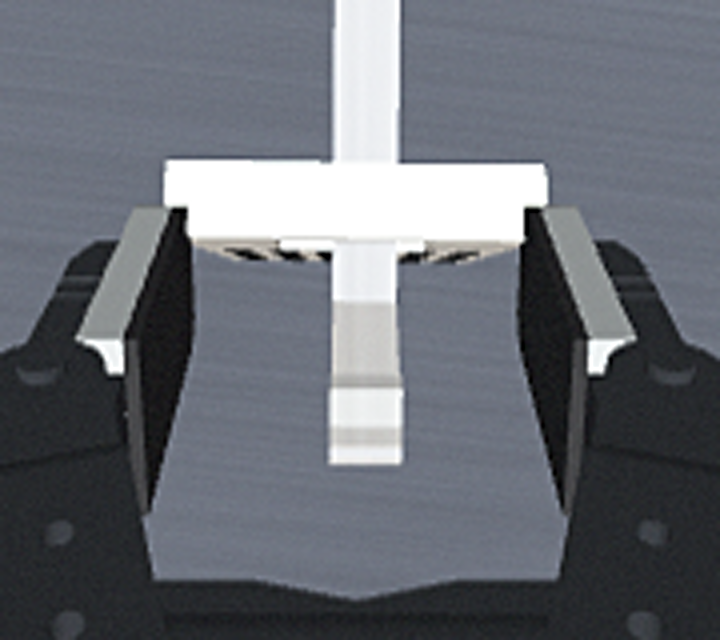

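```bash
python3 - <<'E'
from q import *
from bench import get_obs
c=load("w6")
f=200/np.tan(np.radians(c["vfov"]/2))
for p in [(187,208),(150,515),(135,208),(80,338)]:
    uv=s(*p,(230,190),4);d=c["T_tool_cam"][:3,:3]@[(uv[0]-c["cx"])/f,(uv[1]-c["cy"])/f,1];e=c["T_tool_cam"][:3,3]
    for y in (-.026,): t=(y-e[1])/d[1];print(p,e+d*t)
W,Tt,e=pnp(c,[(165,161),(547,164),(548,207),(164,205),(280,238),(425,238)],
 [(h,q,.1),(h,-q,.1),(-h,-q,.1),(-h,q,.1),(-h,.012,.064),(-h,-.012,.064)],(230,190),4)
print(W);print(Tt);print(e.round(1).tolist());
print(np.degrees(R.from_matrix(W[:3,:3]).as_euler("ZYX")), np.degrees(np.arctan2(Tt[2,0],Tt[0,0])))
E
python3 - <<'E'
from bench import *
import cv2,numpy as np
from h import crop
for n in("scene","top"):
    c=camera(n);np.save(f"pics/{n}1.npy",c,allow_pickle=True)
crop("s1",np.load("pics/scene1.npy",allow_pickle=True).item()["color"],190,100,160,130,5)
E
```

```text
(187, 208) [ 0.0041 -0.026  -0.0155]
(150, 515) [-0.0189 -0.026  -0.0528]
(135, 208) [ 0.0202 -0.026  -0.0507]
(80, 338) [ 0.0195 -0.026  -0.0767]
[[ 0.9401 -0.1075  0.3235  0.5556]
 [ 0.1043  0.9942  0.0272 -0.1676]
 [-0.3245  0.0082  0.9459  0.1464]
 [ 0.      0.      0.      1.    ]]
[[ 0.8647  0.0112  0.5021 -0.039 ]
 [ 0.0034 -0.9999  0.0163 -0.0029]
 [ 0.5022 -0.0124 -0.8646  0.0633]
 [ 0.      0.      0.      1.    ]]
[[0.9, -3.7], [-0.9, -3.8], [-0.5, 3.6], [0.4, 3.5], [0.3, 0.0], [-0.3, 0.2]]
[ 6.3319 18.9349  0.4953] 30.149042279306
```

View pics/s1.png

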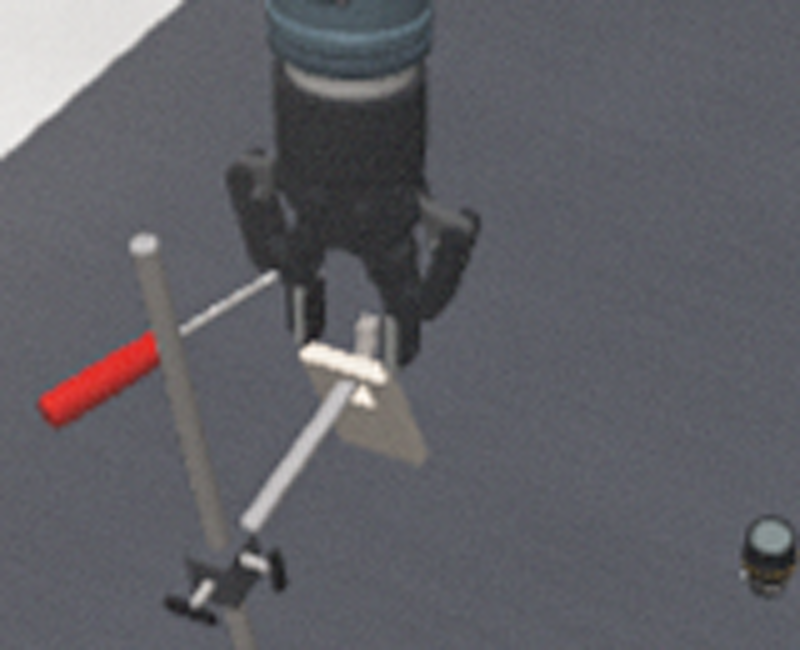

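```bash
cat > piv.py <<'E'
from q import *
from rows import *
ST=np.array([.586,-.167]);PS=np.radians(6)
def pv(x,z,pitch,y=0,d=.018,yaw=0):
    Rt=orient(PS+np.radians(yaw),np.radians(pitch))
    P=np.array([ST[0]+(x*np.cos(PS)-y*np.sin(PS))/1e3,ST[1]+(x*np.sin(PS)+y*np.cos(PS))/1e3,z/1e3])+Rt.as_matrix()[:,2]*d
    return P,Rt
def go(o,l):
    for (a,n) in l:
        P,Rt=pv(**a);print(a);plan(o,P,Rt,n);q_=Rt.as_quat();o={"eef_pos":P,"eef_rot":[q_[3],*q_[:3]]}
E
python3 - <<'E'
from piv import *
from bench import get_obs
o=get_obs()
M=rot(o["eef_rot"]).as_matrix();p=o["eef_pos"]-.018*M[:,2];d=p[:2]-ST;print(d[0]*np.cos(PS)+d[1]*np.sin(PS),-d[0]*np.sin(PS)+d[1]*np.cos(PS),p[2],M[:,2])
go(o,[(dict(x=-14,z=234,pitch=38),5),(dict(x=-17,z=229,pitch=38),1)])
E
```

```text
-0.010589333961765191 0.0011644841835075927 0.2319778906891658 [ 0.194   0.0187 -0.9808]
{'x': -14, 'z': 234, 'pitch': 38}
rot per row [-0.0004  0.1423  0.0021] dist 0.22622486184206209
[ 0.18  0.02 -0.14] [-0.     0.142  0.002]
[ 0.19  0.02 -0.11] [-0.     0.142  0.002]
[ 0.21  0.02 -0.09] [-0.     0.142  0.002]
[ 0.22  0.02 -0.05] [-0.     0.142  0.002]
[ 0.22  0.02 -0.02] [-0.     0.142  0.002]
{'x': -17, 'z': 229, 'pitch': 38}
rot per row [0. 0. 0.] dist 0.5830951894845298
[-0.58  0.    0.07] [0. 0. 0.]
```

```bash
python3 -m inch '[{"delta_pos":[0.18,0.02,-0.14],"rotation":[0,0.142,0.002]},{"delta_pos":[0.19,0.02,-0.11],"rotation":[0,0.142,0.002]},{"delta_pos":[0.2,0.02,-0.09],"rotation":[0,0.142,0.002]},{"delta_pos":[0.22,0.02,-0.05],"rotation":[0,0.142,0.002]},{"delta_pos":[0.22,0.02,-0.02],"rotation":[0,0.142,0.002]},{"delta_pos":[0,0,0],"rotation":[0,0,0]}]'
python3 - <<'E'
from q import *
from bench import get_obs,camera
o=get_obs();print(o["wrist_force"],o["opening"],o["time_s"],o["q"])
c=camera("wrist");c["o"]=o;np.save("pics/w7.npy",c,allow_pickle=True)
crop("w7t",c["color"],230,190,180,160,4)
E
```

```text
time_s: 7.05
eef_pos: [0.583, -0.1653, 0.219]
eef_rot: [-0.026, 0.905, 0.046, 0.422]
wrist_force: [-0.3, 0.6, -2.9]
opening: 0.534
[-0.3281  0.5572 -2.9282] 0.5338744488223648 7.05 [-0.86   -0.1434  2.1819  1.0305  0.8294 -0.0196]
```

View pics/w7t.png

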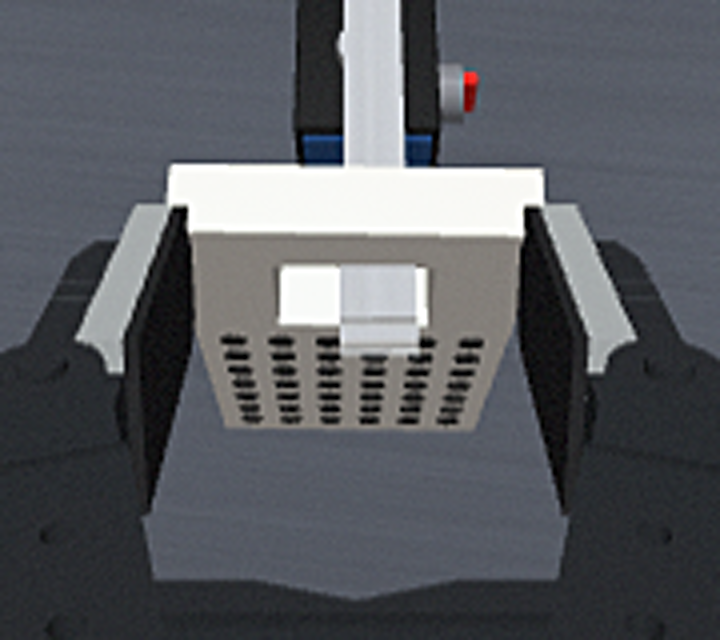

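Run:
```python
from q import *
from bench import get_obs
c=load("w7")
W,Tt,e=pnp(c,[(168,165),(545,169),(225,428),(475,431),(278,265),(431,267),(428,327),(281,326)],
 [(h,q,.1),(h,-q,.1),(-h,q,0),(-h,-q,0),(-h,.012,.088),(-h,-.012,.088),(-h,-.012,.064),(-h,.012,.064)],(230,190),4)
print(Tt[:3,3],e.round(1).tolist());np.save("Tt.npy",Tt)
print(np.degrees(R.from_matrix(W[:3,:3]).as_euler("ZYX")), np.degrees(np.arctan2(Tt[2,0],Tt[0,0])),W[:3,3])
import ex2
o=get_obs();ex2.where(o)
I=np.linalg.inv(Tt);print("grasp pt in plate",I@[0,0,-.0187,1])
C=cam(c,toolT(c["o"]));print("tip",onz(C,s(378,352,(230,190),4),.2415))
ex2.seq(o,[((-17,214,0),2),((-17,209,0),1)])
```

```text
[-0.0678 -0.0025  0.0394] [[0.7, -0.1], [-0.7, -0.0], [0.4, 0.2], [-0.2, 0.1], [-1.5, 0.4], [1.9, 0.3], [-0.1, -0.3], [-0.4, -0.5]]
[5.7006 0.0869 1.102 ] 50.05881007456391 [ 0.5693 -0.1637  0.1417]
stand xz -15.224655483179848 y 2.6226793413994627 z 219.17088346739712 yaw rel,tilt,roll -0.28582058108859076 0.23697959854343192 1.0404590936858547
grasp pt in plate [-0.001  -0.0014  0.0893  1.    ]
tip [ 0.5488 -0.1705  0.2415]
(-17, 214, 0)
rot per row [-0.0039  0.002  -0.0086] dist 0.2976982082947026
[-0.25  0.13  0.1 ] [-0.004  0.002 -0.009]
[-0.25  0.13  0.1 ] [-0.004  0.002 -0.009]
(-17, 209, 0)
rot per row [ 0. -0.  0.] dist 0.5000000000000004
[-0.38 -0.01  0.32] [ 0. -0.  0.]
```

```bash
python3 -m inch '[{"delta_pos":[-0.25,0.1,0.1],"rotation":[-0.004,0,-0.009]},{"delta_pos":[-0.25,0.1,0.1],"rotation":[-0.004,0,-0.009]},{"delta_pos":[-0.3,0,0.25],"rotation":[0,0,0]},{"delta_pos":[0,0,0],"rotation":[0,0,0]}]'
python3 - <<'E'
from ex2 import *
from bench import get_obs,camera
o=get_obs();where(o);print(o["wrist_force"],o["opening"],o["time_s"])
E
```

```text
time_s: 7.5
eef_pos: [0.5853, -0.1677, 0.2134]
eef_rot: [-0.018, 0.905, 0.056, 0.422]
wrist_force: [0.6, -0.4, -1.4]
opening: 0.539
stand xz -14.133520479525579 y 0.8184551331782888 z 212.02939392571142 yaw rel,tilt,roll 0.3608717304887312 0.07088513716789258 -0.21818702820023642
[ 0.5989 -0.356  -1.3879] 0.5386972961996265 7.5
```

```bash
python3 -m inch '[{"delta_pos":[-0.2,0,-0.05],"rotation":[0,0,0]},{"delta_pos":[-0.2,0,-0.05],"rotation":[0,0,0]},{"delta_pos":[0,0,0],"rotation":[0,0,0]}]'
python3 - <<'E'
from ex2 import *
from bench import get_obs,camera
o=get_obs();where(o);print(o["wrist_force"],o["opening"],o["time_s"])
E
```

```text
time_s: 7.8
eef_pos: [0.5818, -0.1685, 0.2114]
eef_rot: [-0.017, 0.904, 0.056, 0.423]
wrist_force: [0.3, -0.0, -1.2]
opening: 0.531
stand xz -17.67919241068636 y 0.3581809821633299 z 210.0728575719643 yaw rel,tilt,roll 0.3052934620463619 0.007798748141644053 -0.22794418971713806
[ 0.2795 -0.0042 -1.2069] 0.5306809346080622 7.8
```

```bash
python3 -m inch '[{"delta_pos":[-0.12,0,0.1],"rotation":[0,0,0]},{"delta_pos":[0,0,0],"rotation":[0,0,0]}]'
```

```text
time_s: 8.0
eef_pos: [0.5821, -0.1688, 0.2103]
eef_rot: [-0.017, 0.904, 0.056, 0.423]
wrist_force: [2.0, -0.4, 2.3]
opening: 0.538
```

```bash
python3 -m inch '[{"delta_pos":[0,0,0],"rotation":[0,0,0]},{"delta_pos":[0,0,0],"rotation":[0,0,0]},{"delta_pos":[0,0,0],"rotation":[0,0,0]},{"delta_pos":[0,0,0],"rotation":[0,0,0]},{"delta_pos":[0,0,-1],"rotation":[0,0,0]},{"delta_pos":[0,0,-2],"rotation":[0,0,0]},{"delta_pos":[0,0,-2.5],"rotation":[0,0,0]},{"delta_pos":[0,0,-2.5],"rotation":[0,0,0]},{"delta_pos":[0,0,0],"rotation":[0,0,0]}]' 8.5
python3 - <<'E'
from q import *
from bench import get_obs,camera
o=get_obs();print(o["wrist_force"],o["opening"],o["time_s"],o["q"])
c=camera("wrist");c["o"]=o;np.save("pics/w8.npy",c,allow_pickle=True)
crop("w8t",c["color"],230,140,180,150,4)
E
```

```text
time_s: 8.9
eef_pos: [0.52, -0.1763, 0.2637]
eef_rot: [-0.015, 0.904, 0.056, 0.423]
wrist_force: [0.3, 0.1, -0.1]
opening: 0.995
[ 0.3352  0.1171 -0.1258] 0.9946223833235754 8.9 [-1.0291 -0.3658  2.2499  0.9384  1.0339  0.0034]
```

View pics/w8t.png

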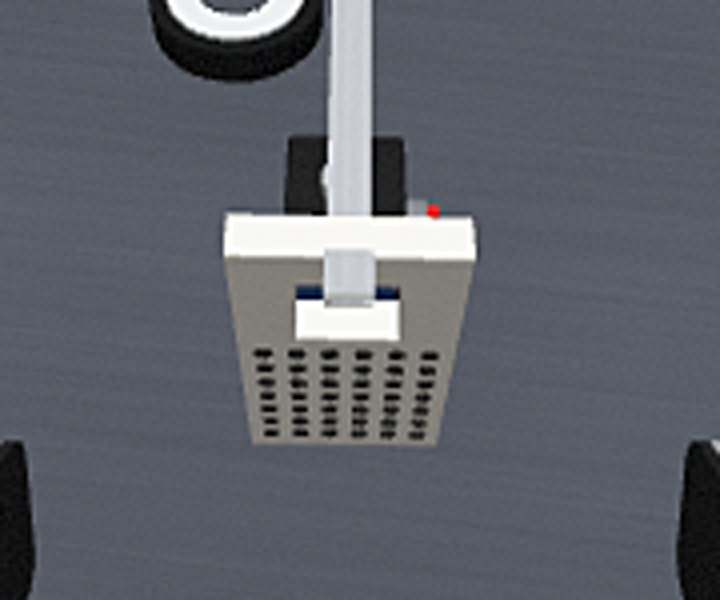

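Run:
```python
from q import *
from piv import *
from bench import get_obs
c=load("w8")
W,Tt,e=pnp(c,[(226,213),(476,217),(475,260),(224,255),(253,443),(437,446),(400,341),(295,340)],
 [(h,q,.1),(h,-q,.1),(-h,-q,.1),(-h,q,.1),(-h,q,0),(-h,-q,0),(-h,-.012,.064),(-h,.012,.064)],(230,140),4)
print(e.round(1).tolist())
eu=np.degrees(R.from_matrix(W[:3,:3]).as_euler("ZYX"));print(eu,W[:3,3])
o=get_obs()
yaw=np.radians(6);Rt=orient(yaw,np.radians(22));z=Rt.as_matrix()[:,2]
G=W[:3,3]+W[:3,:3]@[0,0,.05];print("G",G)
np.save("G.npy",G)
Tc=G+z*.0255
plan(o,Tc-.09*z,Rt,4);print(Tc)
```

```text
[[0.1, 0.3], [-0.3, 0.4], [0.5, -0.2], [-0.3, -0.1], [-0.2, 0.1], [0.1, 0.1], [-0.1, -0.3], [0.3, -0.5]]
[ 6.0317 -1.3413 -0.0894] [ 0.5707 -0.1686  0.1348]
G [ 0.5695 -0.1687  0.1848]
rot per row [0.0005 0.078  0.0053] dist 1.3676576168791228
[-1.19 -0.08  0.66] [0.001 0.078 0.005]
[-1.24 -0.08  0.57] [0.001 0.078 0.005]
[-1.28 -0.07  0.47] [0.001 0.078 0.005]
[-1.32 -0.06  0.37] [0.001 0.078 0.005]
[ 0.593  -0.1662  0.1752]
```

```bash
python3 -m inch '[{"delta_pos":[-1.2,-0.1,0.65],"rotation":[0.001,0.078,0.005]},{"delta_pos":[-1.25,-0.1,0.55],"rotation":[0.001,0.078,0.005]},{"delta_pos":[-1.3,-0.05,0.45],"rotation":[0.001,0.078,0.005]},{"delta_pos":[-1.3,-0.05,0.35],"rotation":[0.001,0.078,0.005]},{"delta_pos":[0,0,0],"rotation":[0,0,0]}]'
python3 - <<'E'
from piv import *
from bench import get_obs
o=get_obs();print(o["q"])
Rt=orient(np.radians(6),np.radians(22));z=Rt.as_matrix()[:,2]
Tc=np.load("G.npy")+z*.0255
plan(o,Tc,Rt,5)
E
```

```text
time_s: 9.45
eef_pos: [0.5081, -0.1716, 0.203]
eef_rot: [-0.036, 0.829, 0.04, 0.556]
wrist_force: [-0.0, 0.3, -0.8]
opening: 0.994
[-1.2472 -0.1312  2.4586  1.4146  1.1585 -0.6666]
rot per row [-0.0015  0.0009 -0.0025] dist 1.7909147613065561
[0.13 0.08 1.78] [-0.002  0.001 -0.003]
[0.13 0.08 1.78] [-0.002  0.001 -0.003]
[0.13 0.08 1.78] [-0.002  0.001 -0.003]
[0.12 0.07 1.78] [-0.002  0.001 -0.003]
[0.12 0.07 1.79] [-0.002  0.001 -0.003]
```

```bash
python3 -m inch '[{"delta_pos":[0.2,0.15,1.8],"rotation":[-0.002,0.001,-0.003]},{"delta_pos":[0.2,0.15,1.8],"rotation":[-0.002,0.001,-0.003]},{"delta_pos":[0.15,0.1,1.8],"rotation":[-0.002,0.001,-0.003]},{"delta_pos":[0.05,0,1.8],"rotation":[-0.002,0.001,-0.003]},{"delta_pos":[0,0,1.2],"rotation":[0,0,0]},{"delta_pos":[0,0,0.5],"rotation":[0,0,0]},{"delta_pos":[0,0,0],"rotation":[0,0,0]}]'
python3 - <<'E'
from piv import *
from bench import get_obs,camera
o=get_obs();print(o["q"],o["wrist_force"])
Rt=orient(np.radians(6),np.radians(22));z=Rt.as_matrix()[:,2]
Tc=np.load("G.npy")+z*.0255
plan(o,Tc,Rt,1)
c=camera("wrist");c["o"]=o;np.save("pics/w9.npy",c,allow_pickle=True);cv2.imwrite("pics/w9.png",c["color"][:,:,::-1])
E
```

```text
time_s: 10.15
eef_pos: [0.5951, -0.1679, 0.1806]
eef_rot: [-0.026, 0.827, 0.048, 0.56]
wrist_force: [-0.5, -1.0, 0.2]
opening: 0.996
[-0.9721  0.1039  2.311   1.6707  0.9627 -0.7897] [-0.5253 -1.0302  0.2041]
rot per row [ 0.0009 -0.0022  0.0114] dist 0.5979317582446213
[-0.56 -0.2   0.03] [ 0.001 -0.002  0.011]
```

View pics/w9.png

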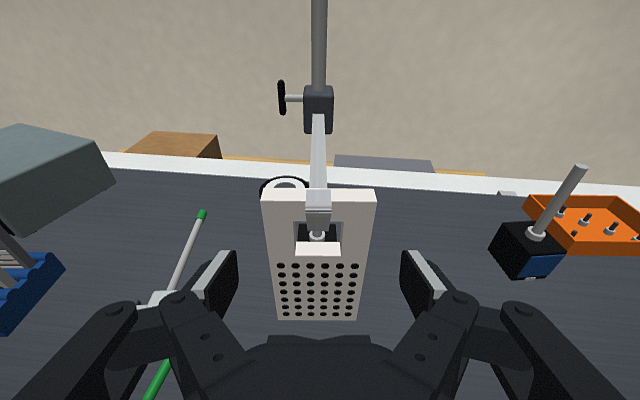

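```bash
python3 -m inch '[{"delta_pos":[-0.3,-0.1,0],"rotation":[0,-0.002,0.01]},{"delta_pos":[-0.25,0,0],"rotation":[0,0,0]},{"delta_pos":[0,0,0],"rotation":[0,0,0]}]'
python3 -m inch '[{"delta_pos":[0,0,0],"rotation":[0,0,0]},{"delta_pos":[0,0,0],"rotation":[0,0,0]},{"delta_pos":[0,0,0],"rotation":[0,0,0]},{"delta_pos":[0,0,0],"rotation":[0,0,0]},{"delta_pos":[0,0,0],"rotation":[0,0,0]},{"delta_pos":[0,0,0],"rotation":[0,0,0]}]' 4.5
python3 - <<'E'
from piv import *
from bench import get_obs,camera
o=get_obs();print(o["q"],o["wrist_force"])
c=camera("wrist");c["o"]=o;np.save("pics/w10.npy",c,allow_pickle=True)
crop("w10t",c["color"],220,160,200,180,4)
E
```

```text
time_s: 10.5
eef_pos: [0.5916, -0.168, 0.1746]
eef_rot: [-0.028, 0.828, 0.042, 0.559]
wrist_force: [0.2, -0.1, -0.4]
opening: 0.994
time_s: 11.1
eef_pos: [0.5922, -0.168, 0.1752]
eef_rot: [-0.028, 0.828, 0.043, 0.559]
wrist_force: [-1.1, -0.9, 3.2]
opening: 0.57
[-0.9782  0.1145  2.317   1.678   0.9662 -0.799 ] [-1.0528 -0.8577  3.1788]
```

View pics/w10t.png

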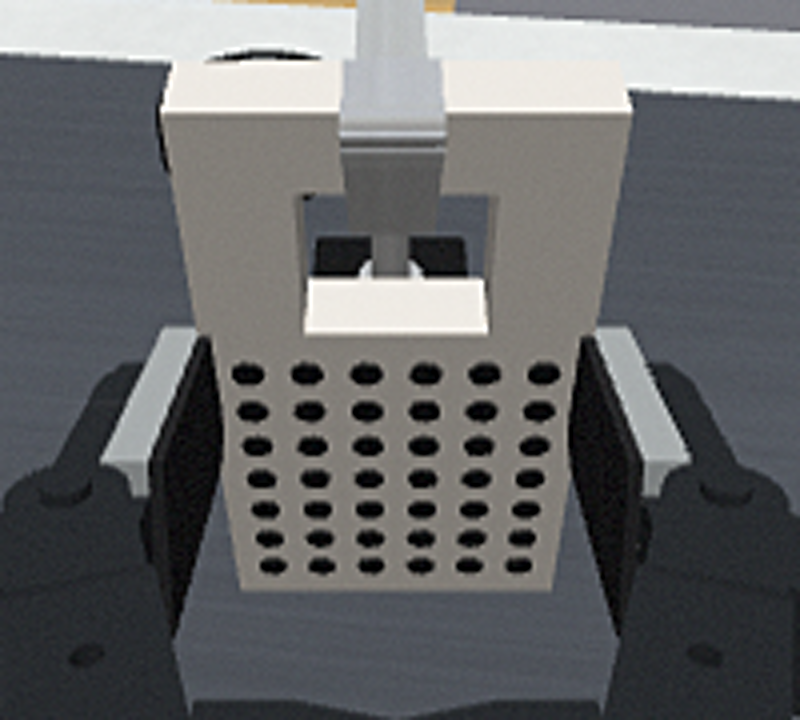

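```bash
cat > pp.py <<'E'
from q import *
OBJ=[(h,q,.1),(h,-q,.1),(-h,q,.1),(-h,-q,.1),(-h,q,0),(-h,-q,0),(-h,.012,.064),(-h,-.012,.064)]
def run(n,uv,off,k,obj=OBJ):
    c=load(n);W,Tt,e=pnp(c,uv,obj,off,k);np.save("Tt.npy",Tt)
    print(np.abs(e).max().round(2),e.round(1).tolist(),"plate ZYX",np.degrees(R.from_matrix(W[:3,:3]).as_euler("ZYX")),"foot",W[:3,3],"rel ang",np.degrees(np.arctan2(Tt[2,0],Tt[0,0])),"grasp",(np.linalg.inv(Tt)@[0,0,-.0187,1])[:3])
    return W,Tt
E
python3 - <<'E'
from pp import *
from bench import get_obs
run("w10",[(173,62),(627,64),(161,112),(632,115),(241,589),(553,590),(305,334),(488,334)],(220,160),4)
import ex2
o=get_obs();ex2.where(o)
ex2.seq(o,[((-16,220,0),2),((-16,220,20),2)])
E
```

```text
1.21 [[0.4, -0.3], [-1.2, -0.2], [-0.3, 0.2], [0.9, 0.1], [0.2, -0.2], [-0.2, 0.2], [-0.0, -0.1], [0.3, 0.2]] plate ZYX [ 5.371  -1.6901 -0.0843] foot [ 0.5723 -0.1689  0.1331] rel ang 66.37153982249086 grasp [ 0.004  -0.0012  0.0489]
stand xz -16.094406667408975 y -0.33600544802329785 z 209.07422853932434 yaw rel,tilt,roll -0.6303795903640452 -1.6883642713475886 -0.0786828827713244
(-16, 220, 0)
rot per row [ 0.0054 -0.0147 -0.0014] dist 0.5172080806521172
[ 0.46 -0.03 -0.23] [ 0.005 -0.015 -0.001]
[ 0.46 -0.03 -0.24] [ 0.005 -0.015 -0.001]
(-16, 220, 20)
rot per row [ 0.0006 -0.1745  0.0014] dist 0.7040051225280652
[-0.5  -0.01 -0.5 ] [ 0.001 -0.175  0.001]
[-0.58 -0.01 -0.4 ] [ 0.001 -0.175  0.001]
```

Grip is at 49 mm height, near the centre of mass. Next I'll lift it free, then do a small tilt as a test of the grip.

```bash
python3 -m inch '[{"delta_pos":[0.46,0,-0.24],"rotation":[0.005,-0.015,0]},{"delta_pos":[0.46,0,-0.24],"rotation":[0.005,-0.015,0]},{"delta_pos":[0,0,0],"rotation":[0,0,0]}]'
python3 - <<'E'
from ex2 import *
from bench import get_obs
o=get_obs();where(o);print(o["wrist_force"])
seq(o,[((-16,220,20),3)])
E
```

```text
time_s: 11.45
eef_pos: [0.5913, -0.168, 0.1856]
eef_rot: [-0.031, 0.836, 0.047, 0.546]
wrist_force: [0.4, 0.4, -0.8]
opening: 0.571
stand xz -15.998128271321779 y -0.5679120223818738 z 220.17443463900554 yaw rel,tilt,roll -0.07192984601208874 0.07755538122911738 0.05659176955198205
[ 0.4052  0.4357 -0.7675]
(-16, 220, 20)
rot per row [ 0.0006 -0.1159  0.0004] dist 0.47006868223529097
[-0.34 -0.02 -0.33] [ 0.001 -0.116  0.   ]
[-0.37 -0.02 -0.29] [ 0.001 -0.116  0.   ]
[-0.4  -0.02 -0.24] [ 0.001 -0.116  0.   ]
```

```bash
python3 -m inch '[{"delta_pos":[-0.34,0,-0.33],"rotation":[0,-0.116,0]},{"delta_pos":[-0.37,0,-0.29],"rotation":[0,-0.116,0]},{"delta_pos":[-0.4,0,-0.24],"rotation":[0,-0.116,0]},{"delta_pos":[0,0,0],"rotation":[0,0,0]}]'
python3 - <<'E'
from ex2 import *
from bench import get_obs,camera
o=get_obs();where(o);print(o["wrist_force"])
c=camera("wrist");c["o"]=o;np.save("pics/w11.npy",c,allow_pickle=True)
crop("w11t",c["color"],220,160,200,180,4)
E
```

```text
time_s: 11.85
eef_pos: [0.5801, -0.1693, 0.1822]
eef_rot: [-0.022, 0.915, 0.053, 0.398]
wrist_force: [-0.3, 0.9, -0.7]
opening: 0.571
stand xz -14.636946387971832 y -0.5033299676728993 z 221.83431277570782 yaw rel,tilt,roll 0.08194499377842313 19.365931888488493 -0.2540657830953872
[-0.3318  0.8621 -0.6719]
```

View pics/w11t.png

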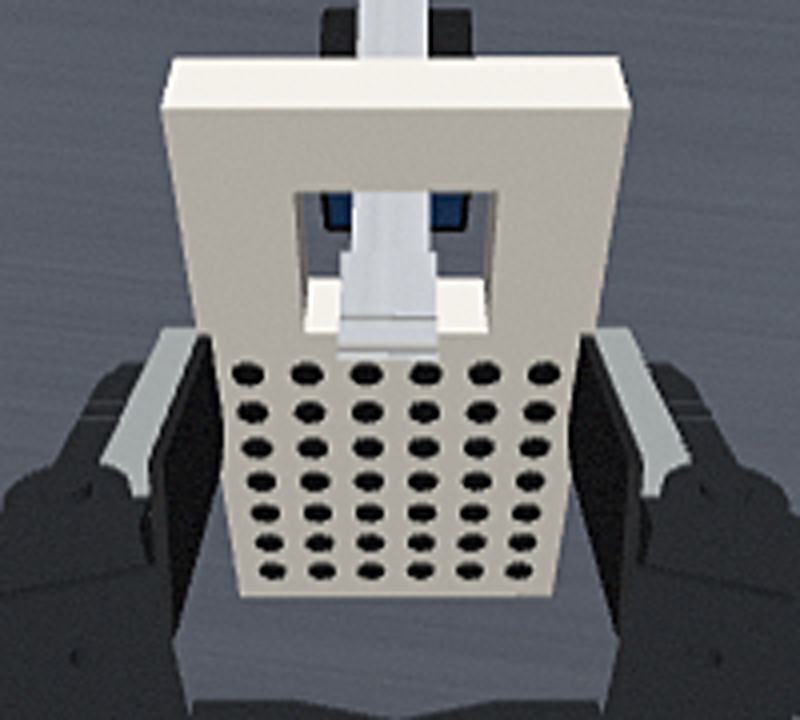

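Run:
```python
from pp import *
from bench import get_obs
run("w11",[(174,58),(617,58),(161,107),(631,106),(241,596),(553,597),(304,331),(488,331)],(220,160),4)
import ex2
o=get_obs();ex2.where(o)
ex2.seq(o,[((-20,225,43),4),((-35,241,45),4)])
```

```text
0.19 [[0.2, -0.1], [-0.0, -0.2], [-0.1, -0.0], [-0.1, 0.1], [0.0, 0.1], [-0.1, -0.1], [0.1, 0.1], [-0.0, 0.1]] plate ZYX [ 6.5038 20.976  -0.2608] foot [ 0.5457 -0.1721  0.1499] rel ang 67.98025984641717 grasp [ 0.0033 -0.0013  0.0495]
stand xz -13.765199360690469 y 0.7360862376614874 z 219.6416036606982 yaw rel,tilt,roll 0.6080682304639016 20.82394156316204 -0.10668224461008943
(-20, 225, 43)
rot per row [-0.0015 -0.0968  0.0028] dist 0.5521506899829868
[-0.26  0.01 -0.48] [-0.001 -0.097  0.003]
[-0.31  0.01 -0.46] [-0.001 -0.097  0.003]
[-0.35  0.02 -0.42] [-0.001 -0.097  0.003]
[-0.39  0.02 -0.39] [-0.001 -0.097  0.003]
(-35, 241, 45)
rot per row [-0.     -0.0087  0.    ] dist 0.5769494962401049
[-0.2  -0.   -0.54] [-0.    -0.009  0.   ]
[-0.2  -0.   -0.54] [-0.    -0.009  0.   ]
[-0.21 -0.   -0.54] [-0.    -0.009  0.   ]
[-0.21 -0.   -0.54] [-0.    -0.009  0.   ]
```

```bash
python3 -m inch '[{"delta_pos":[-0.26,0,-0.48],"rotation":[0,-0.097,0.003]},{"delta_pos":[-0.31,0,-0.46],"rotation":[0,-0.097,0.003]},{"delta_pos":[-0.35,0,-0.42],"rotation":[0,-0.097,0.003]},{"delta_pos":[-0.39,0,-0.39],"rotation":[0,-0.097,0.003]},{"delta_pos":[0,0,0],"rotation":[0,0,0]}]'
python3 - <<'E'
from ex2 import *
from bench import get_obs,camera
o=get_obs();where(o);print(o["wrist_force"])
c=camera("wrist");c["o"]=o;np.save("pics/w12.npy",c,allow_pickle=True)
crop("w12t",c["color"],220,160,200,180,4)
E
```

```text
time_s: 12.4
eef_pos: [0.5585, -0.1698, 0.185]
eef_rot: [-0.018, 0.975, 0.051, 0.214]
wrist_force: [1.0, 0.1, -1.4]
opening: 0.566
stand xz -19.70985099450538 y 0.9320683607899631 z 223.54978303807724 yaw rel,tilt,roll 0.7954347101415946 43.173243473493 0.8396468268986255
[ 1.0124  0.0828 -1.4069]
```

View pics/w12t.png

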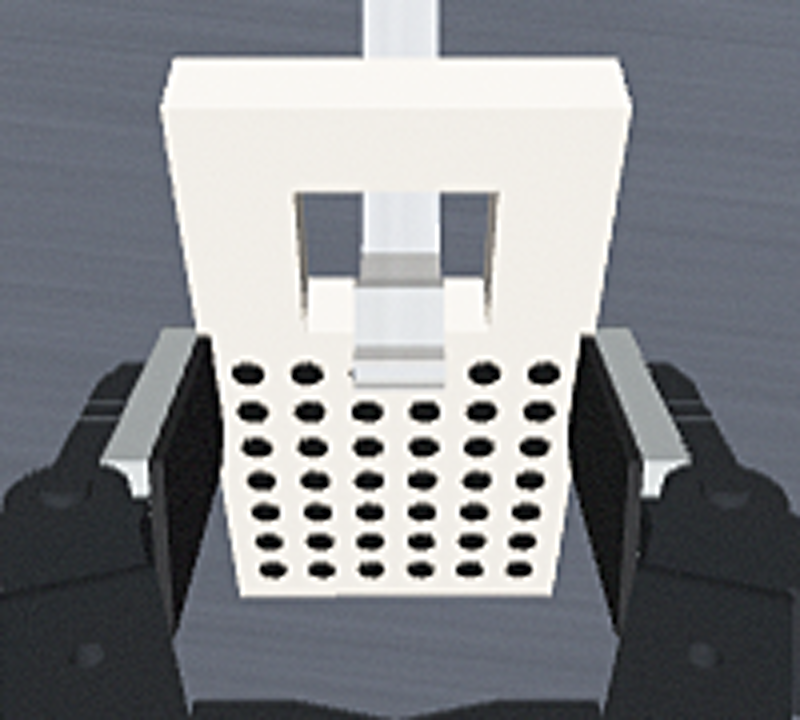

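Run:
```python
from ex2 import *
from bench import get_obs
from ext import clear
o=get_obs()
for dz in(-2,0,1,2):
  for dx in (-2,0,2): print(dz,dx,[round(clear(x+dx,z+dz,np.radians(45)),1) for x,z in((-19.7,223.5),(-25,230),(-30,235.5),(-35,240.5))])
seq(o,[((-35,240.5,45),4),((-43,248,45),2),((-80,250,45),3)])
```

```text
-2 -2 [np.float64(4.5), np.float64(3.0), np.float64(2.4), np.float64(2.8)]
-2 0 [np.float64(4.5), np.float64(5.0), np.float64(3.9), np.float64(3.9)]
-2 2 [np.float64(4.5), np.float64(5.2), np.float64(5.3), np.float64(5.3)]
0 -2 [np.float64(6.5), np.float64(3.7), np.float64(3.9), np.float64(4.7)]
0 0 [np.float64(5.9), np.float64(5.5), np.float64(5.3), np.float64(5.5)]
0 2 [np.float64(4.5), np.float64(4.2), np.float64(5.7), np.float64(6.7)]
1 -2 [np.float64(6.6), np.float64(4.2), np.float64(4.6), np.float64(5.6)]
1 0 [np.float64(5.2), np.float64(5.4), np.float64(6.0), np.float64(6.4)]
1 2 [np.float64(3.8), np.float64(3.7), np.float64(5.2), np.float64(7.1)]
2 -2 [np.float64(5.9), np.float64(4.9), np.float64(5.3), np.float64(6.6)]
2 0 [np.float64(4.5), np.float64(4.9), np.float64(6.5), np.float64(7.3)]
2 2 [np.float64(3.1), np.float64(3.2), np.float64(4.7), np.float64(6.6)]
(-35, 240.5, 45)
rot per row [-0.0031 -0.0081 -0.0003] dist 0.6080007192363157
[-0.17  0.04 -0.58] [-0.003 -0.008 -0.   ]
[-0.17  0.04 -0.58] [-0.003 -0.008 -0.   ]
[-0.18  0.04 -0.58] [-0.003 -0.008 -0.   ]
[-0.18  0.04 -0.58] [-0.003 -0.008 -0.   ]
(-43, 248, 45)
rot per row [0. 0. 0.] dist 0.5482928049865342
[-0.22 -0.   -0.5 ] [0. 0. 0.]
[-0.22 -0.   -0.5 ] [0. 0. 0.]
(-80, 250, 45)
rot per row [0. 0. 0.] dist 1.235133820909926
[-1.11  0.   -0.54] [0. 0. 0.]
[-1.11  0.   -0.54] [0. 0. 0.]
[-1.11  0.   -0.54] [0. 0. 0.]
```

```bash
python3 -m inch '[{"delta_pos":[-0.17,0.02,-0.58],"rotation":[-0.003,-0.008,0]},{"delta_pos":[-0.17,0.02,-0.58],"rotation":[-0.003,-0.008,0]},{"delta_pos":[-0.18,0,-0.58],"rotation":[-0.003,-0.008,0]},{"delta_pos":[0,0,0],"rotation":[0,0,0]}]'
python3 - <<'E'
from ex2 import *
from bench import get_obs,camera
o=get_obs();where(o);print(o["wrist_force"])
seq(o,[((-35,240.5,45),2),((-43,248,45),2),((-80,250,45),3)])
E
```

```text
time_s: 12.85
eef_pos: [0.5455, -0.1732, 0.2]
eef_rot: [-0.011, 0.978, 0.049, 0.203]
wrist_force: [-0.0, -0.5, -0.0]
opening: 0.572
stand xz -32.04904171125438 y -0.6325034049759299 z 238.33423365963864 yaw rel,tilt,roll -0.332520954206168 44.56955939346111 -0.09857617505102309
[-0.0025 -0.5394 -0.036 ]
(-35, 240.5, 45)
rot per row [ 0.0015 -0.0038 -0.0019] dist 0.19900228261116348
[-0.1  -0.03 -0.17] [ 0.001 -0.004 -0.002]
[-0.1  -0.03 -0.17] [ 0.001 -0.004 -0.002]
(-43, 248, 45)
rot per row [0. 0. 0.] dist 0.5482928049865342
[-0.22 -0.   -0.5 ] [0. 0. 0.]
[-0.22 -0.   -0.5 ] [0. 0. 0.]
(-80, 250, 45)
rot per row [0. 0. 0.] dist 1.235133820909926
[-1.11  0.   -0.54] [0. 0. 0.]
[-1.11  0.   -0.54] [0. 0. 0.]
[-1.11  0.   -0.54] [0. 0. 0.]
```

```bash
python3 -m inch '[{"delta_pos":[-0.2,-0.05,-0.35],"rotation":[0,-0.004,0]},{"delta_pos":[-0.22,0,-0.5],"rotation":[0,0,0]},{"delta_pos":[-0.22,0,-0.5],"rotation":[0,0,0]},{"delta_pos":[-0.8,0,-0.4],"rotation":[0,0,0]},{"delta_pos":[-1.2,0,-0.6],"rotation":[0,0,0]},{"delta_pos":[-2,0,-1],"rotation":[0,0,0]},{"delta_pos":[0,0,0],"rotation":[0,0,0]}]'
python3 - <<'E'
from ex2 import *
from bench import get_obs,camera
o=get_obs();where(o);print(o["wrist_force"],o["q"])
c=camera("wrist");c["o"]=o;np.save("pics/w13.npy",c,allow_pickle=True);cv2.imwrite("pics/w13.png",c["color"][:,:,::-1])
crop("w13t",c["color"],220,160,200,180,4)
E
```

```text
time_s: 13.55
eef_pos: [0.4882, -0.1779, 0.2113]
eef_rot: [-0.011, 0.979, 0.048, 0.2]
wrist_force: [-0.0, -0.3, -2.2]
opening: 0.568
stand xz -89.37697679883856 y 0.6153901781405738 z 249.61883647988253 yaw rel,tilt,roll -0.3021354573532884 44.927031317767124 -0.016083967789265036
[-0.007  -0.3066 -2.1589] [-0.7918 -0.2029  2.0377  0.3554  1.0748  0.5465]
```

View pics/w13.png

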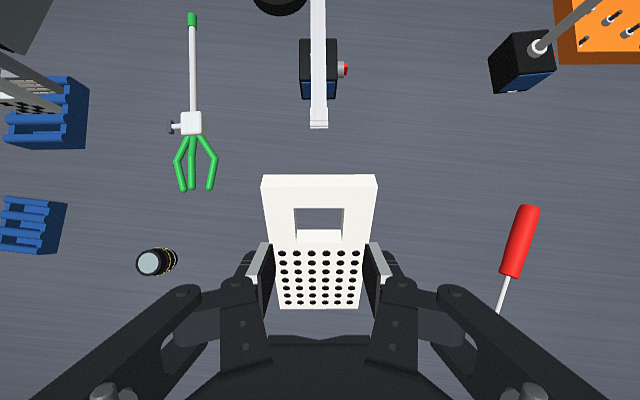

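```bash
cat > kin.py <<'E'
from h import *
from scipy.optimize import least_squares
def fk(q,p):
    a1,hh,L1,a3,L2,Lt,d=p
    Rz=lambda t:R.from_euler("z",t);Ry=lambda t:R.from_euler("y",t)
    r=Rz(q[0]); P=np.array([0,0,hh])+r.apply([a1,d,0])
    r=r*Ry(q[1]);P=P+r.apply([0,0,L1])
    r=r*Ry(q[2]);P=P+r.apply([a3,0,L2])
    r=r*Rz(q[3])*Ry(q[4]);P=P+r.apply([0,0,Lt])
    r=r*Rz(q[5]);return P,r
D=[([.91073,.18154,1.60803,0,1.35381,-.20627],[.25166,.51632,.20747]),([.127,-.36954,1.95197,0,1.55861,-.99062],[.33761,.16185,.28874]),
([-.43927,-.3279,1.90395,0,1.56574,-.04996],[.38756,-.05193,.29825]),([-1.08157,-.46165,2.06202,.49954,1.37347,.29032],[.42186,-.20006,.30899]),
([-.98232,-.25025,2.17919,.95143,1.05612,-.04204],[.54395,-.16645,.25679]),([-.83868,-.04475,2.11868,1.05783,.84964,-.10799],[.60616,-.16362,.209]),
([-.5419,.1095,1.6851,.1233,1.1904,.8752],[.5816,-.167,.2161]),([-1.2472,-.1312,2.4586,1.4146,1.1585,-.6666],[.5081,-.1716,.203]),([-.9782,.1145,2.317,1.678,.9662,-.799],[.5922,-.168,.1752]),([-.7918,-.2029,2.0377,.3554,1.0748,.5465],[.4882,-.1779,.2113])]
r=least_squares(lambda p:np.concatenate([fk(q,p)[0]-x for q,x in D]),[0,.3,.4,0,.4,.2,.117]);PAR=r.x
if __name__=="__main__":
    print(PAR.round(4),np.abs(r.fun).max())
    q,x=D[-1];print(fk(q,PAR)[1].as_quat(), "meas wxyz -0.011,.979,.048,.2")
E
python3 kin.py
```

```text
[0.     0.3134 0.4382 0.0855 0.5145 0.3418 0.1178] 5.237971387739293e-05
[0.65787515 0.7261381  0.14898688 0.13314149] meas wxyz -0.011,.979,.048,.2
```

```bash
cat >> kin.py <<'E'
q_,_=D[-1];m=R.from_quat([.979,.048,.2,-.011]);OFF=(fk(q_,PAR)[1].inv()*m)
OFF=R.from_euler("z",np.round(OFF.as_euler("zyx")[0]/(np.pi/2))*np.pi/2)
LO=np.array([-2.99,-.89,.3,-1.14,0,-3.12]);HI=np.array([2.99,2.07,2.58,4.28,2.63,3.12])
def ik(P,Rt,q0):
    def f(q):
        p,r=fk(q,PAR);return np.r_[(p-P)*5,((r*OFF).inv()*Rt).as_rotvec()]
    s=least_squares(f,np.clip(q0,LO+1e-4,HI-1e-4),bounds=(LO,HI));return s.x,np.abs(s.fun).max()
E
python3 - <<'E'
from kin import *
from bench import get_obs
print(OFF.as_euler("zyx"))
o=get_obs();p,r=fk(o["q"],PAR);print(p-o["eef_pos"],((r*OFF).inv()*rot(o["eef_rot"])).magnitude())
Tt=np.load("Tt.npy")
def tcp(foot,yaw,tilt):
    W=np.eye(4);W[:3,:3]=(R.from_euler("z",np.radians(yaw))*R.from_euler("y",np.radians(tilt))).as_matrix();W[:3,3]=foot
    T=W@np.linalg.inv(Tt);return T[:3,3],R.from_matrix(T[:3,:3])
q=o["q"].copy()
W0=toolT(o)@Tt;f0=W0[:3,3];print("foot",f0)
path=[]
for t in np.linspace(45,0,10): path.append(((.47+.0,-.175,.19),6,t))
for y in np.linspace(-.175,.206,20): path.append(((.47+(.52-.47)*(y+.175)/.381,y,.16),6,0))
for a in np.linspace(0,1,8): path.append(((.52+.075*a,.206+.009*a,.16-.1*a),6.1,0))
path.append(((.595,.215,.008),6.1,0))
for pz in path:
    P,Rt=tcp(*pz);q,e=ik(P,Rt,q);print(pz,q.round(2),round(e,4))
E
```

```text
[ 1.57079633  0.         -0.        ]
[ 9.25202995e-06  5.87054207e-06 -4.89208506e-06] 4.831611682595988e-16
foot [ 0.44467187 -0.18139112  0.1961682 ]
((0.47, -0.175, 0.19), 6, np.float64(45.0)) [-0.73 -0.14  2.    0.35  1.04  0.59] 0.0
((0.47, -0.175, 0.19), 6, np.float64(40.0)) [-0.79 -0.19  2.06  0.45  1.    0.48] 0.0
((0.47, -0.175, 0.19), 6, np.float64(35.0)) [-0.85 -0.24  2.12  0.57  0.98  0.36] 0.0
((0.47, -0.175, 0.19), 6, np.float64(30.0)) [-0.91 -0.28  2.18  0.69  0.97  0.23] 0.0
((0.47, -0.175, 0.19), 6, np.float64(25.0)) [-0.98 -0.31  2.24  0.81  0.98  0.1 ] 0.0
((0.47, -0.175, 0.19), 6, np.float64(20.0)) [-1.05 -0.33  2.3   0.93  1.01 -0.04] 0.0
((0.47, -0.175, 0.19), 6, np.float64(15.0)) [-1.12 -0.34  2.35  1.05  1.05 -0.17] 0.0
((0.47, -0.175, 0.19), 6, np.float64(10.0)) [-1.19 -0.34  2.4   1.16  1.1  -0.31] 0.0
((0.47, -0.175, 0.19), 6, np.float64(5.0)) [-1.25 -0.32  2.44  1.25  1.16 -0.44] 0.0
((0.47, -0.175, 0.19), 6, np.float64(0.0)) [-1.32 -0.27  2.48  1.33  1.23 -0.57] 0.0
((np.float64(0.47), np.float64(-0.175), 0.16), 6, 0) [-1.32 -0.16  2.49  1.38  1.21 -0.69
[... 2840 characters left out ...]
4285714285715)), 6.1, 0) [ 0.21  0.11  2.39  3.33  0.54 -1.69] 0.0
((np.float64(0.5628571428571428), np.float64(0.21114285714285713), np.float64(0.10285714285714287)), 6.1, 0) [ 0.21  0.18  2.36  3.31  0.58 -1.67] 0.0
((np.float64(0.5735714285714286), np.float64(0.2124285714285714), np.float64(0.08857142857142858)), 6.1, 0) [ 0.21  0.24  2.33  3.3   0.62 -1.66] 0.0
((np.float64(0.5842857142857143), np.float64(0.2137142857142857), np.float64(0.07428571428571429)), 6.1, 0) [ 0.2   0.31  2.3   3.29  0.66 -1.65] 0.0
((np.float64(0.595), np.float64(0.215), np.float64(0.06)), 6.1, 0) [ 0.2   0.37  2.27  3.28  0.69 -1.64] 0.0
((0.595, 0.215, 0.008), 6.1, 0) [ 0.2   0.54  2.23  3.26  0.82 -1.61] 0.0
```

```bash
cat > route.py <<'E'
from kin import *
Tt=np.load("Tt.npy")
def tcp(foot,yaw,tilt):
    W=np.eye(4);W[:3,:3]=(R.from_euler("z",np.radians(yaw))*R.from_euler("y",np.radians(tilt))).as_matrix();W[:3,3]=foot
    T=W@np.linalg.inv(Tt);return T[:3,3],R.from_matrix(T[:3,:3])
def interp(wps,step=.02):
    out=[]
    for a,b in zip(wps[:-1],wps[1:]):
        a=np.array(a);b=np.array(b);n=max(int(np.ceil(max(np.linalg.norm(b[:3]-a[:3])/.04,np.radians(np.abs(b[3:]-a[3:]).max())/.14))),1)
        out+=[a+(b-a)*i/n for i in range(1,n+1)]
    return out
def check(o,wps,show=True):
    q=np.array(o["q"]);pts=interp(wps);mx=0
    for w in pts:
        P,Rt=tcp(w[:3],w[3],w[4]);qn,e=ik(P,Rt,q);print(w.round(3),qn.round(2),round(e,4),"dq",np.abs(qn-q).max().round(2));q=qn
def rows(o,pts):
    p0,r0=np.array(o["eef_pos"]),rot(o["eef_rot"])
    for w in pts:
        P,Rt=tcp(w[:3],w[3],w[4]);print("dp",np.round(r0.inv().apply(P-p0)*100,2),"rot",np.round((r0.inv()*Rt).as_rotvec(),3));p0,r0=P,Rt
E
python3 - <<'E'
from route import *
from bench import get_obs
o=get_obs()
wps=[(.445,-.181,.196,5.7,45),(.46,-.06,.20,4,25),(.58,-.01,.20,0,0),(.585,.11,.20,0,0),(.565,.206,.17,6,0)]
check(o,wps)
E
```

```text
[ 0.449 -0.151  0.197  5.275 40.   ] [-0.78 -0.29  2.12  0.44  1.03  0.52] 0.0 dq 0.08
[ 0.452 -0.12   0.198  4.85  35.   ] [-0.77 -0.38  2.2   0.52  0.98  0.5 ] 0.0 dq 0.09
[ 0.456 -0.09   0.199  4.425 30.   ] [-0.75 -0.46  2.29  0.6   0.93  0.47] 0.0 dq 0.09
[ 0.46 -0.06  0.2   4.   25.  ] [-0.72 -0.55  2.37  0.68  0.88  0.45] 0.0 dq 0.09
[ 0.49  -0.048  0.2    3.    18.75 ] [-0.68 -0.53  2.4   0.84  0.75  0.36] 0.0 dq 0.15
[ 0.52  -0.035  0.2    2.    12.5  ] [-0.62 -0.47  2.43  1.06  0.61  0.19] 0.0 dq 0.23
[ 0.55  -0.022  0.2    1.     6.25 ] [-0.55 -0.38  2.45  1.43  0.5  -0.13] 0.0 dq 0.36
[ 0.58 -0.01  0.2   0.    0.  ] [-0.47 -0.26  2.45  1.95  0.47 -0.61] 0.0 dq 0.52
[0.581 0.02  0.2   0.    0.   ] [-0.36 -0.26  2.44  2.1   0.39 -0.7 ] 0.0 dq 0.15
[0.582 0.05  0.2   0.    0.   ] [-0.25 -0.24  2.43  2.32  0.32 -0.87] 0.0 dq 0.22
[0.584 0.08  0.2   0.    0.   ] [-0.14 -0.21  2.41  2.62  0.27 -1.12] 0.0 dq 0.31
[0.585 0.11  0.2   0.    0.   ] [-0.03 -0.18  2.39  3.    0.25 -1.45] 0.0 dq 0.38
[0.578 0.142 0.19  2.    0.   ] [ 0.04 -0.14  2.38  3.15  0.29 -1.58] 0.0 dq 0.15
[0.572 0.174 0.18  4.    0.   ] [ 0.12 -0.1   2.38  3.27  0.32 -1.68] 0.0 dq 0.12
[0.565 0.206 0.17  6.    0.   ] [ 0.19 -0.05  2.36  3.37  0.36 -1.75] 0.0 dq 0.09
```

Run:
```python
from route import *
from bench import get_obs
o=get_obs()
pts=interp([(.445,-.181,.196,5.7,45),(.46,-.06,.20,4,25)])
a=np.array([.46,-.06,.20,4,25]);b=np.array([.58,-.01,.20,0,0])
pts+=[a+(b-a)*t for t in (.2,.4,.55,.7,.8,.9)]
rows(o,pts)
```

```text
dp [ 0.69 -2.98 -0.19] rot [-0.002  0.085  0.006]
dp [ 0.63 -2.95 -0.19] rot [-0.004  0.087  0.006]
dp [ 0.59 -2.95 -0.15] rot [-0.004  0.087  0.006]
dp [ 0.54 -2.96 -0.11] rot [-0.005  0.087  0.005]
dp [ 1.81 -0.78  1.27] rot [-0.01   0.087  0.01 ]
dp [ 1.65 -0.82  1.41] rot [-0.011  0.087  0.009]
dp [ 1.11 -0.64  1.15] rot [-0.008  0.065  0.006]
dp [ 1.01 -0.66  1.22] rot [-0.009  0.065  0.005]
dp [ 0.6  -0.46  0.85] rot [-0.006  0.044  0.003]
dp [ 0.56 -0.47  0.87] rot [-0.006  0.044  0.003]
```

```bash
python3 -m inch '[{"delta_pos":[0.7,-3,-0.2],"rotation":[-0.002,0.086,0.006]},{"delta_pos":[0.6,-3,-0.2],"rotation":[-0.004,0.087,0.006]},{"delta_pos":[0.6,-3,-0.15],"rotation":[-0.004,0.087,0.006]},{"delta_pos":[0.5,-3,-0.1],"rotation":[-0.005,0.087,0.005]},{"delta_pos":[1.8,-0.8,1.3],"rotation":[-0.01,0.087,0.01]},{"delta_pos":[1.65,-0.8,1.4],"rotation":[-0.011,0.087,0.009]},{"delta_pos":[1.1,-0.65,1.15],"rotation":[-0.008,0.065,0.006]},{"delta_pos":[1,-0.65,1.2],"rotation":[-0.009,0.065,0.005]},{"delta_pos":[0.6,-0.45,0.85],"rotation":[-0.006,0.044,0.003]},{"delta_pos":[0.55,-0.45,0.85],"rotation":[-0.006,0.044,0.003]}]'
python3 - <<'E'
from route import *
from bench import get_obs,camera
o=get_obs();print(o["q"].round(3),o["wrist_force"])
c=camera("wrist");c["o"]=o;np.save("pics/w14.npy",c,allow_pickle=True);cv2.imwrite("pics/w14.png",c["color"][:,:,::-1])
W=toolT(o)@Tt;print(W[:3,3],np.degrees(R.from_matrix(W[:3,:3]).as_euler("ZYX")))
a=np.array([.568,-.015,.20,.4,2.5])
f=[*W[:3,3]]; e=np.degrees(R.from_matrix(W[:3,:3]).as_euler("ZYX"))
st=np.array([*f,e[0],e[1]]);wp=[st,(.58,-.01,.2,0,0),(.583,.05,.2,0,0),(.585,.11,.2,0,0)]
def sub(a,b,n):a=np.array(a);b=np.array(b);return [a+(b-a)*i/n for i in range(1,n+1)]
pts=sub(st,wp[1],2)+sub(wp[1],wp[2],3)+sub(wp[2],wp[3],5)
q=o["q"]
for w in pts:
    P,Rt=tcp(w[:3],w[3],w[4]);qn,er=ik(P,Rt,q);print(w.round(3),qn.round(2),np.abs(qn-q).max().round(2));q=qn
rows(o,pts)
E
```

```text
time_s: 14.6
eef_pos: [0.5905, -0.0144, 0.2407]
eef_rot: [-0.003, 0.841, 0.003, 0.541]
wrist_force: [0.4, 0.0, -0.2]
opening: 0.566
[-0.497 -0.312  2.448  1.741  0.464 -0.414] [ 0.44784951  0.04145484 -0.18470879]
[ 0.56799408 -0.01332619  0.19921608] [ 0.4295368   2.4995857  -0.03489948]
[ 0.574 -0.012  0.2    0.215  1.25 ] [-0.48 -0.29  2.45  1.85  0.47 -0.51] 0.11
[ 0.58 -0.01  0.2   0.    0.  ] [-0.47 -0.26  2.45  1.95  0.47 -0.61] 0.11
[0.581 0.01  0.2   0.    0.   ] [-0.4  -0.26  2.44  2.05  0.42 -0.67] 0.09
[0.582 0.03  0.2   0.    0.   ] [-0.33 -0.25  2.44  2.17  0.37 -0.75] 0.12
[0.583 0.05  0.2   0.    0.   ] [-0.25 -0.24  2.43  2.32  0.32 -0.87] 0.15
[0.583 0.062 0.2   0.    0.   ] [-0.21 -0.23  2.42  2.43  0.3  -0.96] 0.11
[0.584 0.074 0.2   0.    0.   ] [-0.16 -0.22  2.41  2.56  0.28 -1.06] 0.13
[0.584 0.086 0.2   0.    0.   ] [-0.12 -0.21  2.41  2.7   0.27 -1.18] 0.14
[0.585 0.098 0.2   0.    0.   ] [-0.08 -0.19  2.4   2.85  0.26 -1.31] 0.15
[0.585 0.11  0.2   0.    0.   ] [-0.03 -0.18  2.39  3.    0.25 -1.45] 0.16
dp [ 0.29 -0.15  0.43] rot [-0.003  0.022  0.002]
dp [ 0.28 -0.16  0.43] rot [-0.003  0.022  0.001]
dp [ 0.03 -2.    0.1 ] rot [0. 0. 0.]
dp [ 0.03 -2.    0.1 ] rot [0. 0. 0.]
dp [ 0.03 -2.    0.1 ] rot [0. 0. 0.]
dp [ 0.01 -1.2   0.04] rot [0. 0. 0.]
dp [ 0.01 -1.2   0.04] rot [0. 0. 0.]
dp [ 0.01 -1.2   0.04] rot [0. 0. 0.]
dp [ 0.01 -1.2   0.04] rot [0. 0. 0.]
dp [ 0.01 -1.2   0.04] rot [0. 0. 0.]
```

View pics/w14.png

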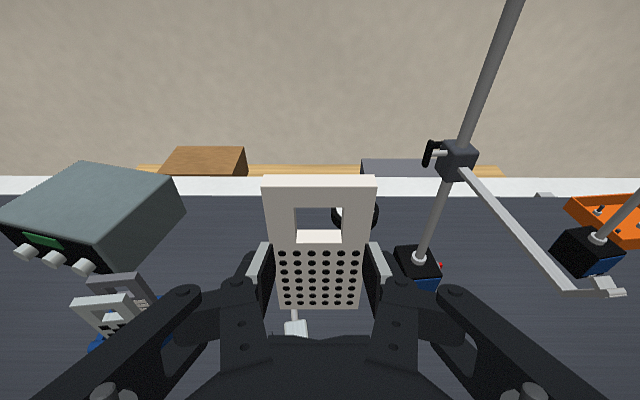

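```bash
python3 -m inch '[{"delta_pos":[0.3,-0.15,0.43],"rotation":[-0.003,0.022,0.002]},{"delta_pos":[0.3,-0.15,0.43],"rotation":[-0.003,0.022,0.001]},{"delta_pos":[0,-2,0.1],"rotation":[0,0,0]},{"delta_pos":[0,-2,0.1],"rotation":[0,0,0]},{"delta_pos":[0,-2,0.1],"rotation":[0,0,0]},{"delta_pos":[0,-1.2,0],"rotation":[0,0,0]},{"delta_pos":[0,-1.2,0],"rotation":[0,0,0]},{"delta_pos":[0,-1.2,0],"rotation":[0,0,0]},{"delta_pos":[0,-1.2,0],"rotation":[0,0,0]},{"delta_pos":[0,-1.2,0],"rotation":[0,0,0]}]'
cat >> route.py <<'E'
def state(o):
    W=toolT(o)@Tt; e=np.degrees(R.from_matrix(W[:3,:3]).as_euler("ZYX"));print("foot",W[:3,3].round(4),"ZYX",e.round(2),"F",np.round(o["wrist_force"],1),"t",o["time_s"]);return np.array([*W[:3,3],e[0],e[1]])
def sub(a,b,n):a=np.array(a);b=np.array(b);return [a+(b-a)*i/n for i in range(1,n+1)]
def goto(o,*segs):
    st=state(o);pts=[];a=st
    for w,n in segs: pts+=sub(a,w,n);a=w
    q=o["q"]
    for w in pts:
        P,Rt=tcp(w[:3],w[3],w[4]);qn,er=ik(P,Rt,q);print(np.round(w,3),qn.round(2),np.abs(qn-q).max().round(2),round(er,4));q=qn
    rows(o,pts)
E
python3 - <<'E'
from route import *
from bench import get_obs,camera
o=get_obs()
goto(o,((.55,.17,.18,6,0),6))
E
```

```text
time_s: 15.65
eef_pos: [0.6029, 0.1093, 0.2424]
eef_rot: [-0.002, 0.829, 0.001, 0.559]
wrist_force: [0.4, -0.8, -1.5]
opening: 0.573
foot [0.5822 0.1105 0.1999] ZYX [0.13 0.06 0.04] F [ 0.4 -0.8 -1.5] t 15.65
[0.577 0.12  0.197 1.11  0.047] [-0.02 -0.19  2.4   2.99  0.26 -1.44] 0.02 0.0
[0.571 0.13  0.193 2.088 0.037] [-0.   -0.19  2.41  3.    0.27 -1.45] 0.02 0.0
[0.566 0.14  0.19  3.066 0.028] [ 0.02 -0.19  2.42  3.01  0.28 -1.45] 0.02 0.0
[0.561 0.15  0.187 4.044 0.019] [ 0.04 -0.18  2.43  3.02  0.29 -1.46] 0.02 0.0
[0.555 0.16  0.183 5.022 0.009] [ 0.05 -0.18  2.43  3.03  0.3  -1.47] 0.02 0.0
[0.55 0.17 0.18 6.   0.  ] [ 0.07 -0.18  2.44  3.04  0.31 -1.48] 0.02 0.0
dp [-0.51 -1.03 -0.37] rot [ 0.016  0.    -0.007]
dp [-0.5  -1.04 -0.35] rot [ 0.016  0.    -0.006]
dp [-0.5  -1.05 -0.34] rot [ 0.016  0.    -0.006]
dp [-0.49 -1.05 -0.32] rot [ 0.016  0.    -0.006]
dp [-0.48 -1.06 -0.3 ] rot [ 0.016  0.    -0.006]
dp [-0.48 -1.07 -0.29] rot [ 0.016  0.    -0.006]
```

Run:
```python
from route import *
from bench import get_obs,camera
o=get_obs();c=camera("wrist");c["o"]=o;np.save("pics/w15.npy",c,allow_pickle=True);cv2.imwrite("pics/w15.png",c["color"][:,:,::-1])
crop("w15r",c["color"],60,180,200,180,4)
```

```text
(no output)
```

View pics/w15.png

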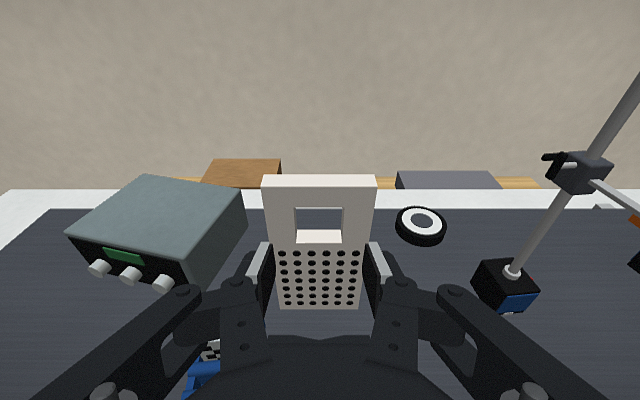

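Run:
```python
from h import *
crop("w13r",load("w13")["color"],0,30,110,130,6)
crop("w2r",load("w2")["color"],30,160,130,100,6)
crop("w8f",load("w8")["color"],0,0,320,250,2.5)
```

```text
(no output)
```

View pics/w13r.png

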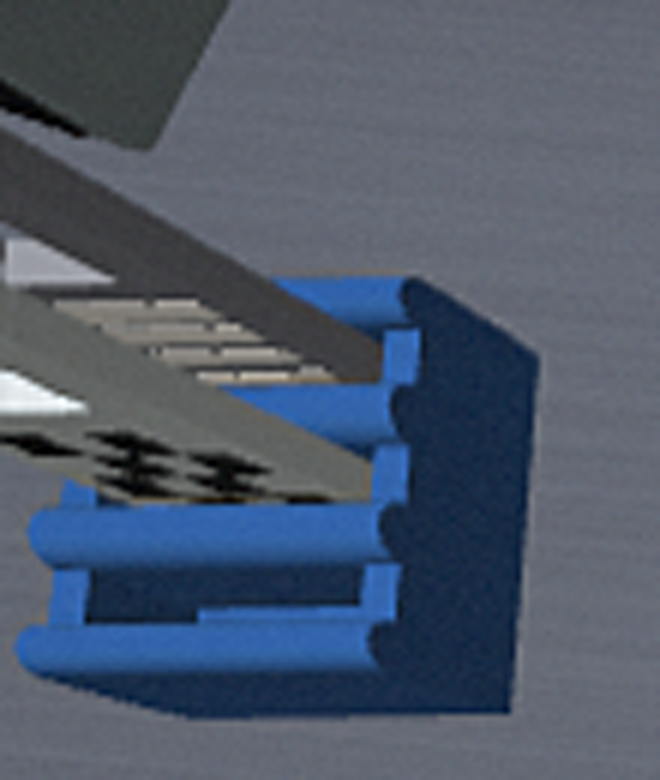

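View pics/w2r.png

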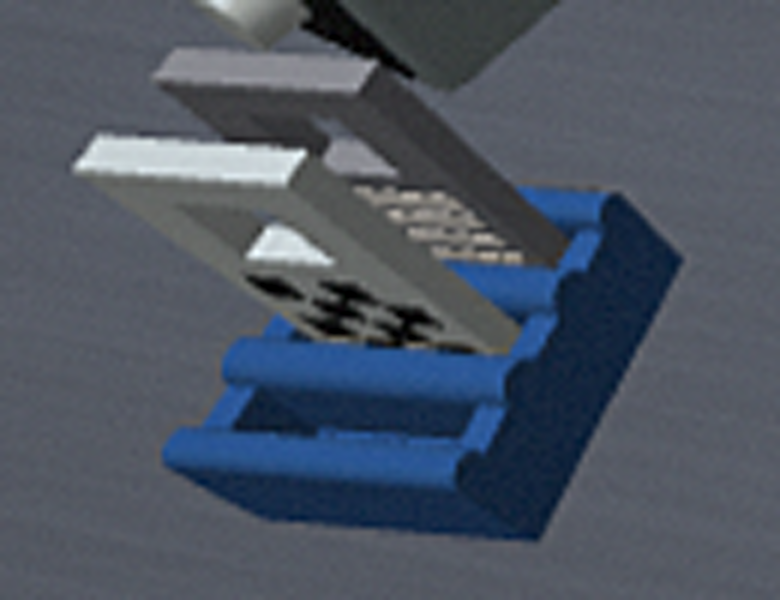

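View pics/w8f.png

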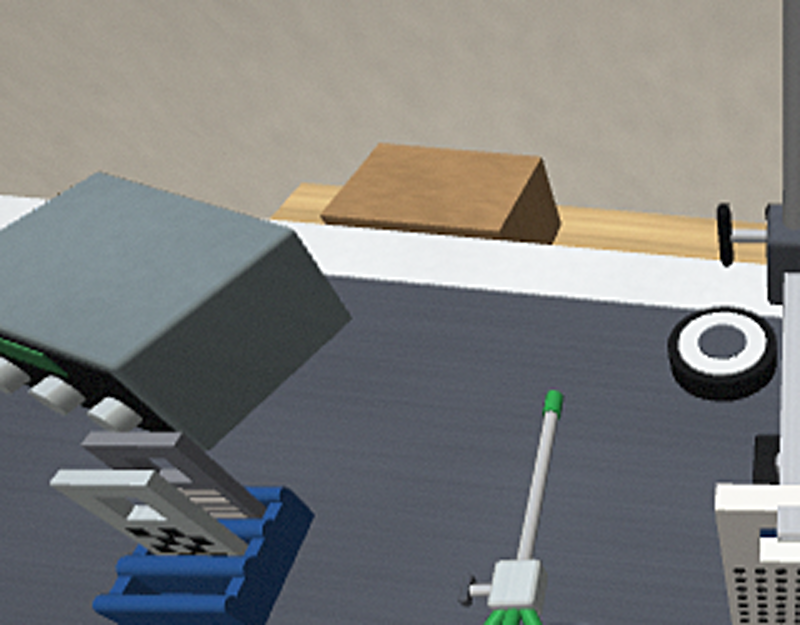

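Run:
```python
from q import *
O={}
def C_(n): c=load(n);return cam(c,toolT(c["o"]))
B=[(.075,-.039,0),(-.019,-.039,0),(-.019,.039,0)]
o13=[(C_("w13"),s(*p,(0,30),6),l) for p,l in zip([(538,355),(510,712),(192,717)],B)]
o2=[(C_("w2"),s(*p,(30,160),6),l) for p,l in zip([(683,262),(540,541),(268,519)],B)]
o1=[(C_("w1"),s(*p,(40,55),7),l) for p,l in zip([(727,332)],B)]
for nm,o in (("13",o13),("2",o2),("all",o13+o2)):
    p,r,W=fit(o,[.59,.21,.1]);print(nm,p,np.degrees(p[2]),r.tolist())
p,r,W=fit(o13+o2,[.59,.21,.1])
# slot rails centre lines in w13: slot inner edges: predicted projections
for n,off,k in(("w13",(0,30),6),("w2",(30,160),6)):
    for l in [(-.0065,-.031,.038),(.0065,-.031,.038),(-.0065,.031,.038),(.0065,.031,.038),(-.019,-.039,.030),(.0065,0,.008)]:
        uv=proj(C_(n),W(p,l))[0];print(n,l,((uv+.5-.5/k-np.array(off))*k).round(0))
```

```text
13 [0.5924 0.2152 0.113 ] 6.475634157839831 [[0.5, -1.2], [0.1, 0.6], [-0.5, 0.5]]
2 [0.5923 0.2148 0.117 ] 6.704253773054299 [[0.7, -1.2], [-0.2, 0.5], [-0.5, 0.4]]
all [0.5924 0.2151 0.1146] 6.567101076855006 [[0.5, -1.2], [0.2, 0.6], [-0.4, 0.6], [0.7, -1.2], [-0.3, 0.5], [-0.6, 0.3]]
w13 (-0.0065, -0.031, 0.038) [335. 609.]
w13 (0.0065, -0.031, 0.038) [340. 552.]
w13 (-0.0065, 0.031, 0.038) [ 53. 613.]
w13 (0.0065, 0.031, 0.038) [ 60. 556.]
w13 (-0.019, -0.039, 0.03) [399. 675.]
w13 (0.0065, 0, 0.008) [328. 604.]
w2 (-0.0065, -0.031, 0.038) [441. 436.]
w2 (0.0065, -0.031, 0.038) [467. 392.]
w2 (-0.0065, 0.031, 0.038) [212. 418.]
w2 (0.0065, 0.031, 0.038) [241. 374.]
w2 (-0.019, -0.039, 0.03) [467. 497.]
w2 (0.0065, 0, 0.008) [429. 435.]
```

Run:
```python
from q import *
def C_(n): c=load(n);return cam(c,toolT(c["o"]))
p=[.5924,.2151,.1146]
def W(p,l): c,sn=np.cos(p[2]),np.sin(p[2]); return np.array([p[0]+c*l[0]-sn*l[1],p[1]+sn*l[0]+c*l[1],l[2]])
for n,off,k in(("w13",(0,30),6),("w2",(30,160),6),("w1",(40,55),7)):
    I=load(n)["color"];w,hh=(130,130) 
    J=cv2.resize(I[off[1]:off[1]+130,off[0]:off[0]+130,::-1],None,fx=k,fy=k,interpolation=cv2.INTER_CUBIC)
    for z,col in((.038,(0,0,255)),(.030,(0,255,255)),(0,(255,255,255))):
        for bx in([(-.019,-.039),(.075,-.039),(.075,.039),(-.019,.039)],[(-.0065,-.031),(.0065,-.031),(.0065,.031),(-.0065,.031)]):
            if z==0 and bx[0][0]!=-.019: continue
            P=np.array([(proj(C_(n),W(p,(*b,z)))[0]+.5-.5/k-np.array(off))*k for b in bx]).astype(int);cv2.polylines(J,[P],True,col,1)
    P=np.array([(proj(C_(n),W(p,(.028+a,b,.108)))[0]+.5-.5/k-np.array(off))*k for a,b in((-.005,-.026),(.005,-.026),(.005,.026),(-.005,.026))]).astype(int);cv2.polylines(J,[P],True,(0,255,0),1)
    P=np.array([(proj(C_(n),W(p,(.056+a,b,.108)))[0]+.5-.5/k-np.array(off))*k for a,b in((-.005,-.026),(.005,-.026),(.005,.026),(-.005,.026))]).astype(int);cv2.polylines(J,[P],True,(0,255,0),1)
    cv2.imwrite(f"pics/ov_{n}.png",J[:600])if n!="w13" else cv2.imwrite(f"pics/ov_{n}.png",J[180:])
```

```text
(no output)
```

View pics/ov_w13.png

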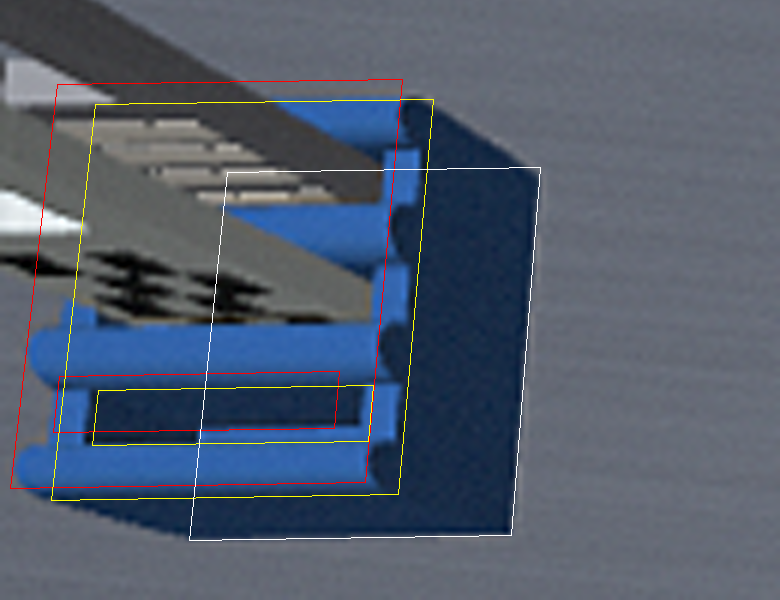

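View pics/ov_w2.png

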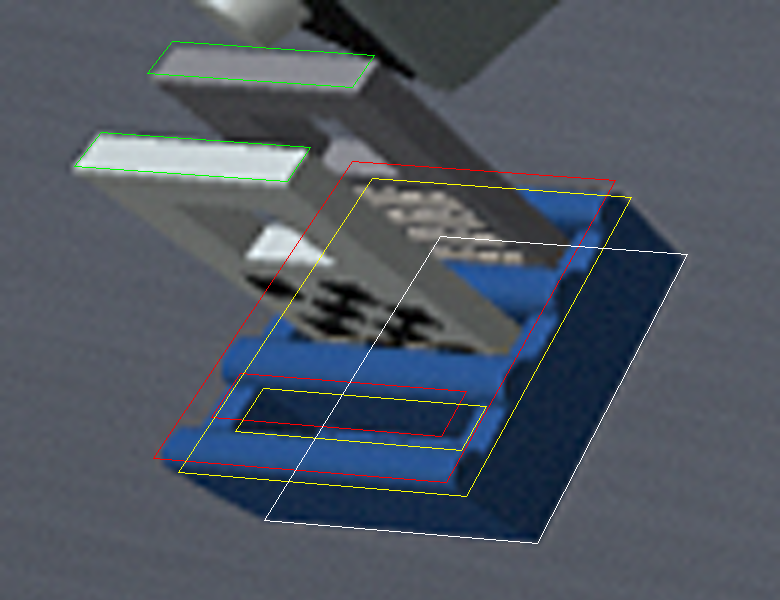

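Run:
```python
from route import *
from bench import get_obs
I=np.linalg.inv(Tt)
for x in(-.011,0,.011):
    for z in(0,-.006,-.0187): print(x,z,(I@[x,0,z,1])[:3].round(4))
o=get_obs()
goto(o,((.560,.17,.18,6.3,0),5),((.5924,.2151,.125,6.3,0),5))
```

```text
-0.011 0 [ 0.0165 -0.0012  0.0323]
-0.011 -0.006 [ 0.011  -0.0013  0.0345]
-0.011 -0.0187 [-0.0008 -0.0013  0.0393]
0 0 [ 0.0206 -0.0013  0.0425]
0 -0.006 [ 0.0151 -0.0013  0.0447]
0 -0.0187 [ 0.0033 -0.0013  0.0495]
0.011 0 [ 0.0248 -0.0013  0.0527]
0.011 -0.006 [ 0.0192 -0.0013  0.0549]
0.011 -0.0187 [ 0.0074 -0.0013  0.0597]
foot [0.5821 0.1114 0.1999] ZYX [0.15 0.05 0.05] F [-0.4 -0.2 -2. ] t 15.7
[0.578 0.123 0.196 1.383 0.039] [-0.01 -0.18  2.4   3.    0.26 -1.44] 0.02 0.0
[0.573 0.135 0.192 2.612 0.029] [ 0.01 -0.18  2.4   2.99  0.28 -1.44] 0.02 0.0
[0.569 0.147 0.188 3.841 0.019] [ 0.02 -0.17  2.41  2.99  0.29 -1.44] 0.02 0.0
[0.564 0.158 0.184 5.071 0.01 ] [ 0.04 -0.16  2.41  3.    0.3  -1.45] 0.02 0.0
[0.56 0.17 0.18 6.3  0.  ] [ 0.07 -0.15  2.42  3.    0.32 -1.45] 0.02 0.0
[0.566 0.179 0.169 6.3   0.   ] [ 0.1  -0.08  2.4   3.1   0.36 -1.53] 0.1 0.0
[0.573 0.188 0.158 6.3   0.   ] [ 0.12 -0.02  2.37  3.17  0.4  -1.59] 0.07 0.0
[0.579 0.197 0.147 6.3   0.   ] [ 0.15  0.04  2.35  3.23  0.43 -1.63] 0.06 0.0
[0.586 0.206 0.136 6.3   0.   ] [ 0.18  0.1   2.33  3.27  0.47 -1.66] 0.06 0.0
[0.592 0.215 0.125 6.3   0.   ] [ 0.2   0.15  2.3   3.31  0.5  -1.68] 0.06 0.0
dp [-0.54 -1.22 -0.25] rot [ 0.02   0.    -0.009]
dp [-0.53 -1.23 -0.23] rot [ 0.02   0.    -0.008]
dp [-0.52 -1.24 -0.21] rot [ 0.02   0.    -0.008]
dp [-0.51 -1.24 -0.18] rot [ 0.02   0.    -0.008]
dp [-0.5  -1.25 -0.16] rot [ 0.02   0.    -0.008]
dp [-0.74 -0.82  1.1 ] rot [0. 0. 0.]
dp [-0.74 -0.82  1.1 ] rot [0. 0. 0.]
dp [-0.74 -0.82  1.1 ] rot [0. 0. 0.]
dp [-0.74 -0.82  1.1 ] rot [0. 0. 0.]
dp [-0.74 -0.82  1.1 ] rot [0. 0. 0.]
```

```bash
python3 -m inch '[{"delta_pos":[-0.54,-1.2,-0.25],"rotation":[0.02,0,-0.009]},{"delta_pos":[-0.53,-1.2,-0.23],"rotation":[0.02,0,-0.008]},{"delta_pos":[-0.52,-1.25,-0.2],"rotation":[0.02,0,-0.008]},{"delta_pos":[-0.5,-1.25,-0.18],"rotation":[0.02,0,-0.008]},{"delta_pos":[-0.5,-1.25,-0.16],"rotation":[0.02,0,-0.008]},{"delta_pos":[-0.74,-0.82,1.1],"rotation":[0,0,0]},{"delta_pos":[-0.74,-0.82,1.1],"rotation":[0,0,0]},{"delta_pos":[-0.74,-0.82,1.1],"rotation":[0,0,0]},{"delta_pos":[-0.74,-0.82,1.1],"rotation":[0,0,0]},{"delta_pos":[-0.74,-0.82,1.1],"rotation":[0,0,0]}]'
python3 -m inch '[{"delta_pos":[0,0,0],"rotation":[0,0,0]}]'
python3 - <<'E'
from route import *
from bench import get_obs,camera
o=get_obs();state(o)
for n in("wrist","top","scene"):
    c=camera(n);c["o"]=o;np.save(f"pics/{n}16.npy",c,allow_pickle=True)
crop("w16",load("wrist16")["color"],180,140,280,200,2.8)
crop("t16",load("top16")["color"],215,140,75,65,10)
crop("s16",load("scene16")["color"],335,210,80,85,7)
E
```

```text
time_s: 16.7
eef_pos: [0.613, 0.2151, 0.1664]
eef_rot: [-0.032, 0.828, 0.046, 0.558]
wrist_force: [0.0, 1.1, 0.2]
opening: 0.57
time_s: 16.8
eef_pos: [0.6126, 0.2153, 0.1651]
eef_rot: [-0.032, 0.829, 0.046, 0.557]
wrist_force: [-0.3, 0.2, -1.5]
opening: 0.568
foot [0.5918 0.2142 0.1227] ZYX [ 6.39  0.19 -0.02] F [-0.3  0.2 -1.5] t 16.8
```

View pics/w16.png

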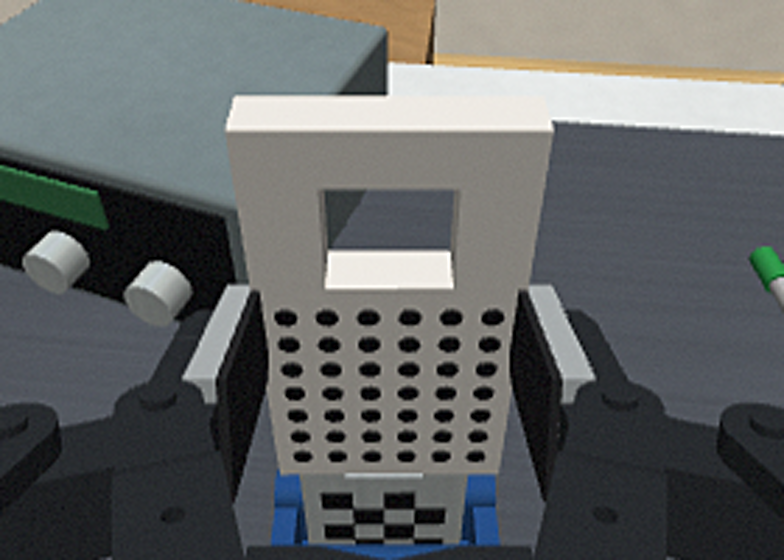

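View pics/t16.png

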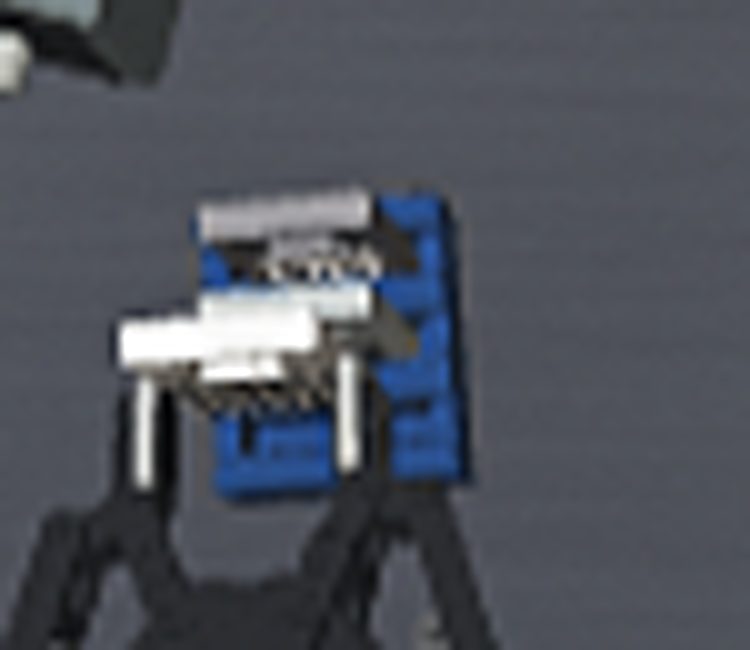

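View pics/s16.png

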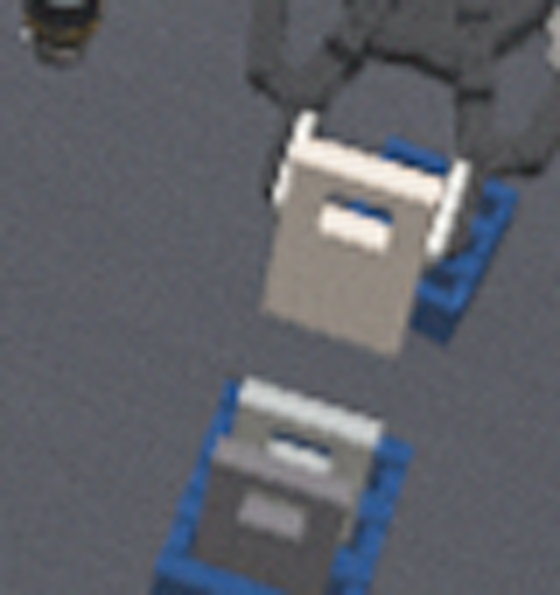

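Run:
```python
from q import *
S=cam(load("scene16"));T=cam(load("top16"))
t=lambda x,y:s(x,y,(215,140),10);sc=lambda x,y:s(x,y,(335,210),7)
def f4(obs,p0,zf=None):
    def W(p,l): c,sn=np.cos(p[2]),np.sin(p[2]); return np.array([p[0]+c*l[0]-sn*l[1],p[1]+sn*l[0]+c*l[1],l[2]+(p[3] if zf is None else zf)])
    r=least_squares(lambda p:np.concatenate([proj(C,W(p,l))[0]-uv for C,uv,l in obs]),p0);return r.x,np.round(r.fun.reshape(-1,2),1).tolist()
ob=[(S,sc(263,310),(h,-q,0)),(S,sc(397,356),(h,q,0)),(S,sc(292,137),(-h,-q,.1)),(S,sc(446,183),(-h,q,.1)),(S,sc(285,157),(h,-q,.1)),(S,sc(440,203),(h,q,.1))]
ot=[(T,t(118,322),(h,q,.1)),(T,t(318,304),(h,-q,.1)),(T,t(318,348),(-h,-q,.1)),(T,t(120,368),(-h,q,.1))]
for o in(ob,ot+ob): print("target",f4(o,[.59,.21,.1,.12]))
# checker plate top in same cams
oc=[(S,sc(243,378),(-h,-q,.1)),(S,sc(382,422),(-h,q,.1)),(S,sc(240,403),(h,-q,.1)),(S,sc(376,445),(h,q,.1))]
oct_=[(T,t(370,282),(h,-q,.1)),(T,t(370,318),(-h,-q,.1))]
print("checker",f4(oc,[.62,.21,.1],.008),f4(oc+oct_,[.62,.21,.1],.008))
print("target top@top z", f4(ot,[.59,.21,.1],.1235))
```

```text
target (array([0.5984, 0.2132, 0.1427, 0.1326]), [[-0.7, 0.5], [-0.3, 0.1], [0.8, -0.2], [-0.2, -0.4], [0.7, 0.1], [-0.3, -0.0]])
target (array([0.5924, 0.2117, 0.1334, 0.1238]), [[0.2, 0.6], [-0.7, 0.4], [-0.4, -0.4], [0.3, -0.4], [-0.6, 0.2], [-0.5, -0.1], [0.8, -0.1], [-0.4, -0.3], [0.7, 0.1], [-0.6, 0.1]])
checker (array([0.6216, 0.2186, 0.1602]), [[0.4, 0.3], [-0.1, -0.0], [-0.2, -0.1], [-0.1, -0.1]]) (array([0.6208, 0.218 , 0.1272]), [[0.4, -0.3], [-0.2, -0.1], [-0.2, -0.8], [-0.4, -0.2], [-0.6, -0.3], [-0.4, -0.7]])
target top@top z (array([0.5925, 0.2114, 0.1208]), [[0.4, 0.4], [-0.6, 0.5], [-0.3, -0.3], [0.4, -0.5]])
```

Run:
```python
from route import *
from bench import get_obs
o=get_obs()
goto(o,((.5927,.2160,.095,6.3,0),1),((.5927,.2160,.045,6.3,0),3))
```

```text
foot [0.5921 0.2133 0.1247] ZYX [ 6.33  0.04 -0.01] F [ 0.   0.3 -2.2] t 16.95
[0.593 0.216 0.095 6.3   0.   ] [ 0.2   0.25  2.29  3.29  0.59 -1.66] 0.1 0.0
[0.593 0.216 0.078 6.3   0.   ] [ 0.2   0.3   2.28  3.28  0.64 -1.65] 0.05 0.0
[0.593 0.216 0.062 6.3   0.   ] [ 0.2   0.36  2.28  3.27  0.68 -1.64] 0.06 0.0
[0.593 0.216 0.045 6.3   0.   ] [ 0.2   0.41  2.27  3.27  0.73 -1.63] 0.06 0.0
dp [-2.72 -0.25  1.2 ] rot [-0.     0.001  0.   ]
dp [-1.55  0.    0.62] rot [0. 0. 0.]
dp [-1.55  0.    0.62] rot [0. 0. 0.]
dp [-1.55  0.    0.62] rot [0. 0. 0.]
```

```bash
python3 -m inch '[{"delta_pos":[-2.7,-0.2,1.2],"rotation":[0,0,0]},{"delta_pos":[-1.55,0,0.62],"rotation":[0,0,0]},{"delta_pos":[-1.55,0,0.62],"rotation":[0,0,0]},{"delta_pos":[-1.55,0,0.62],"rotation":[0,0,0]},{"delta_pos":[0,0,0],"rotation":[0,0,0]}]'
python3 - <<'E'
from route import *
from bench import get_obs,camera
o=get_obs();state(o)
for n in("wrist","top","scene"):
    c=camera(n);c["o"]=o;np.save(f"pics/{n}17.npy",c,allow_pickle=True)
crop("w17",load("wrist17")["color"],180,140,280,200,2.8)
crop("t17",load("top17")["color"],215,140,75,65,10)
crop("s17",load("scene17")["color"],335,210,80,85,7)
E
```

```text
time_s: 17.45
eef_pos: [0.6126, 0.2159, 0.0858]
eef_rot: [-0.032, 0.829, 0.045, 0.557]
wrist_force: [-0.4, -0.2, -1.2]
opening: 0.569
foot [0.5918 0.2148 0.0434] ZYX [ 6.27  0.21 -0.02] F [-0.4 -0.2 -1.2] t 17.45
```

View pics/w17.png

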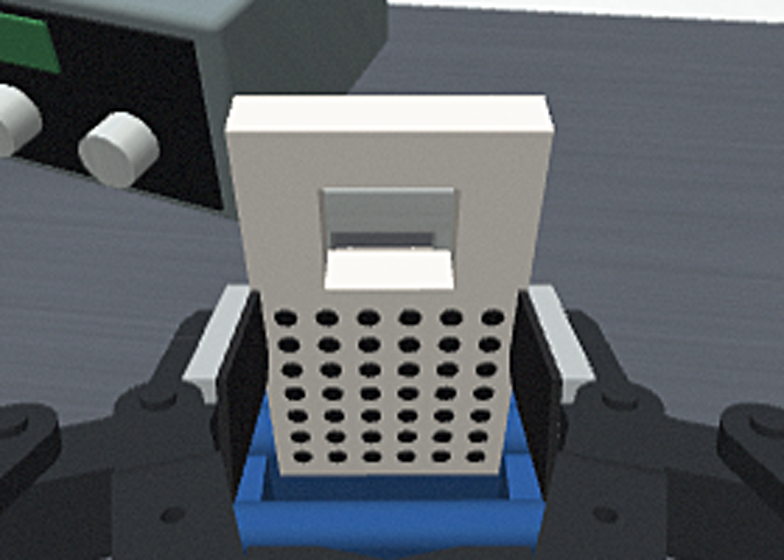

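View pics/t17.png

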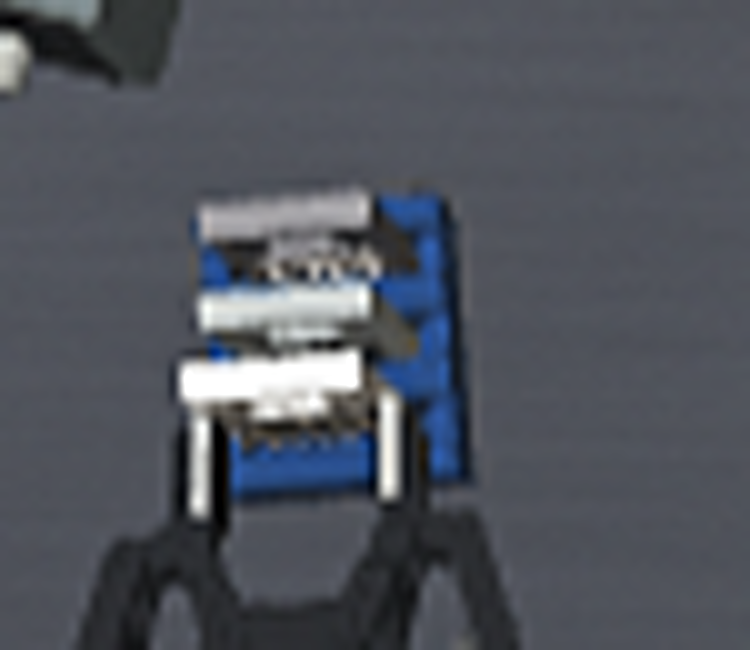

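View pics/s17.png

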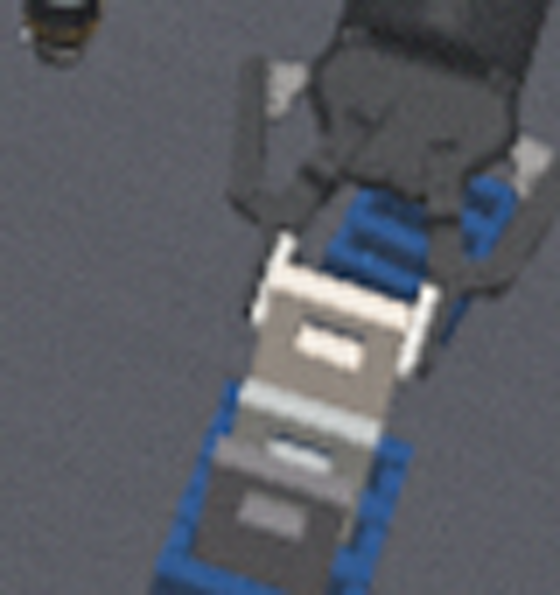

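Run:
```python
from q import *
Tt=np.load("Tt.npy")
c=load("wrist17");C=cam(c,toolT(c["o"]))
p=[.5924,.2151,np.radians(6.3)]
def W(p,l): a,sn=np.cos(p[2]),np.sin(p[2]); return np.array([p[0]+a*l[0]-sn*l[1],p[1]+sn*l[0]+a*l[1],l[2]])
off=(250,290);k=5
J=cv2.resize(c["color"][290:350,250:390,::-1],None,fx=k,fy=k,interpolation=cv2.INTER_CUBIC)
tr=lambda uv:((uv+.5-.5/k-np.array(off))*k).astype(int)
for z,col in((.0315,(0,255,255)),):
    for bx in([(-.019,-.039),(.075,-.039),(.075,.039),(-.019,.039)],[(-.0065,-.031),(.0065,-.031),(.0065,.031),(-.0065,.031)]):
        cv2.polylines(J,[np.array([tr(proj(C,W(p,(*b,z)))[0]) for b in bx])],True,col,1)
P=toolT(c["o"])@Tt
for yy in(1,):
    cv2.polylines(J,[np.array([tr(proj(C,(P@[a,b,0,1])[:3])[0]) for a,b in((-h,q),(-h,-q))])],True,(0,0,255),1)
a,b=W(p,(-.0115,-.035,.038)),W(p,(-.0115,.035,.038));cv2.polylines(J,[np.array([tr(proj(C,a)[0]),tr(proj(C,b)[0])])],True,(0,255,0),1)
cv2.imwrite("pics/ov17.png",J)
```

```text
(no output)
```

View pics/ov17.png

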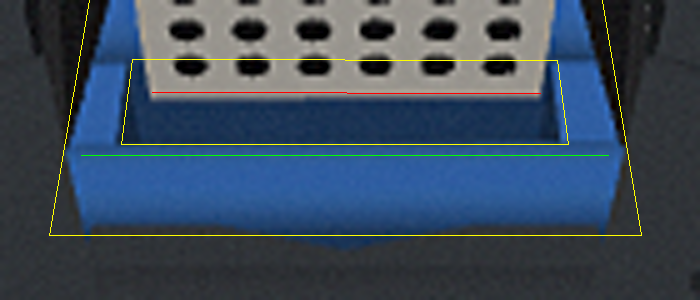

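Run:
```python
from h import *
crop("w17t",load("wrist17")["color"],220,160,200,180,4)
```

```text
(no output)
```

View pics/w17t.png

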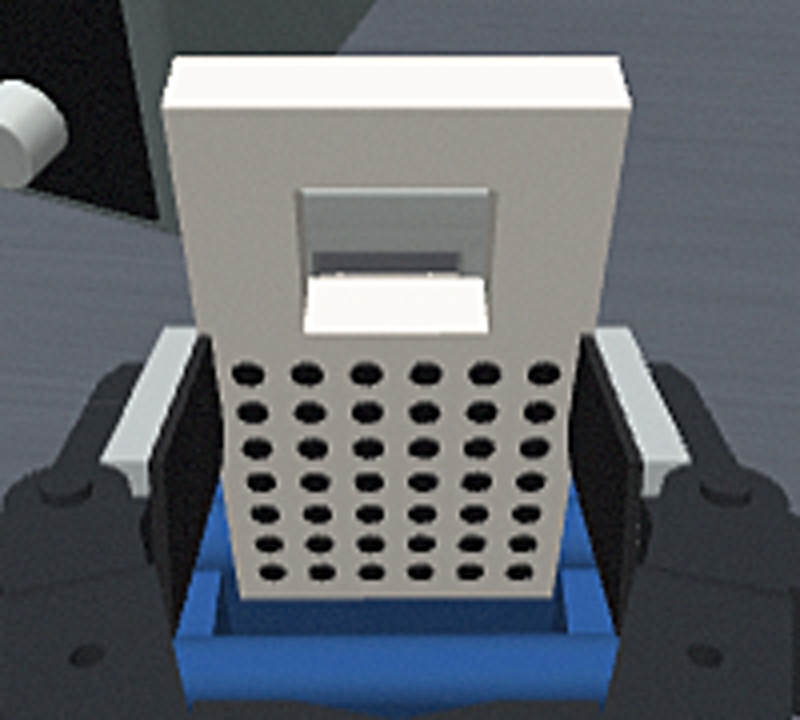

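Run:
```python
from pp import *
W,Tt=run("wrist17",[(174,57),(617,57),(161,106),(631,106),(241,599),(553,599),(304,332),(488,332)],(220,160),4)
from bench import get_obs
from route import *
o=get_obs();goto(o,((.5926,.2165,.030,6.3,0),2),((.5926,.2165,.014,6.3,0),2))
```

```text
0.16 [[0.2, 0.1], [-0.0, -0.0], [-0.2, 0.0], [-0.0, -0.1], [-0.1, -0.0], [0.0, 0.0], [0.1, 0.0], [-0.0, 0.0]] plate ZYX [6.2883 0.5026 0.0125] foot [0.5908 0.2148 0.0435] rel ang 68.27120702842167 grasp [ 0.004  -0.0013  0.0493]
foot [0.5925 0.2153 0.0467] ZYX [6.3  0.21 0.02] F [-0.3 -0.2 -2.1] t 17.6
[0.593 0.216 0.038 6.302 0.105] [ 0.2   0.44  2.26  3.26  0.75 -1.62] 0.03 0.0
[0.593 0.216 0.03  6.3   0.   ] [ 0.2   0.47  2.25  3.26  0.78 -1.62] 0.03 0.0
[0.593 0.216 0.022 6.3   0.   ] [ 0.2   0.5   2.25  3.26  0.8  -1.62] 0.03 0.0
[0.593 0.216 0.014 6.3   0.   ] [ 0.2   0.52  2.24  3.26  0.82 -1.62] 0.03 0.0
dp [-0.77 -0.06  0.31] rot [-0.     0.002 -0.   ]
dp [-0.77 -0.06  0.31] rot [-0.     0.002  0.   ]
dp [-0.74  0.    0.3 ] rot [0. 0. 0.]
dp [-0.74  0.    0.3 ] rot [0. 0. 0.]
```

```bash
python3 -m inch '[{"delta_pos":[-0.77,-0.05,0.31],"rotation":[0,0.002,0]},{"delta_pos":[-0.77,-0.05,0.31],"rotation":[0,0.002,0]},{"delta_pos":[0,0,0],"rotation":[0,0,0]},{"delta_pos":[0,0,0],"rotation":[0,0,0]}]'
python3 - <<'E'
from bench import get_obs,camera
from route import *
o=get_obs();state(o);c=camera("wrist");c["o"]=o;np.save("pics/w18.npy",c,allow_pickle=True)
crop("w18t",c["color"],220,160,200,180,4)
goto(o,((.5926,.2165,.014,6.3,0),2),((.5926,.2165,.0085,6.3,0),1))
E
```

```text
time_s: 18.0
eef_pos: [0.6132, 0.2175, 0.0704]
eef_rot: [-0.032, 0.827, 0.046, 0.559]
wrist_force: [-0.3, 0.5, -2.1]
opening: 0.564
foot [0.5917 0.2164 0.0281] ZYX [6.32 0.13 0.01] F [-0.3  0.5 -2.1] t 18.0
foot [0.5917 0.2164 0.0281] ZYX [6.32 0.13 0.01] F [-0.3  0.5 -2.1] t 18.0
[0.592 0.216 0.021 6.309 0.066] [ 0.2   0.5   2.25  3.26  0.8  -1.62] 0.02 0.0
[0.593 0.216 0.014 6.3   0.   ] [ 0.2   0.52  2.24  3.26  0.82 -1.62] 0.02 0.0
[0.593 0.216 0.008 6.3   0.   ] [ 0.2   0.54  2.24  3.26  0.83 -1.61] 0.02 0.0
dp [-0.64  0.    0.3 ] rot [-0.     0.001 -0.   ]
dp [-0.64  0.    0.3 ] rot [-0.     0.001  0.   ]
dp [-0.51  0.    0.2 ] rot [0. 0. 0.]
```

View pics/w18t.png

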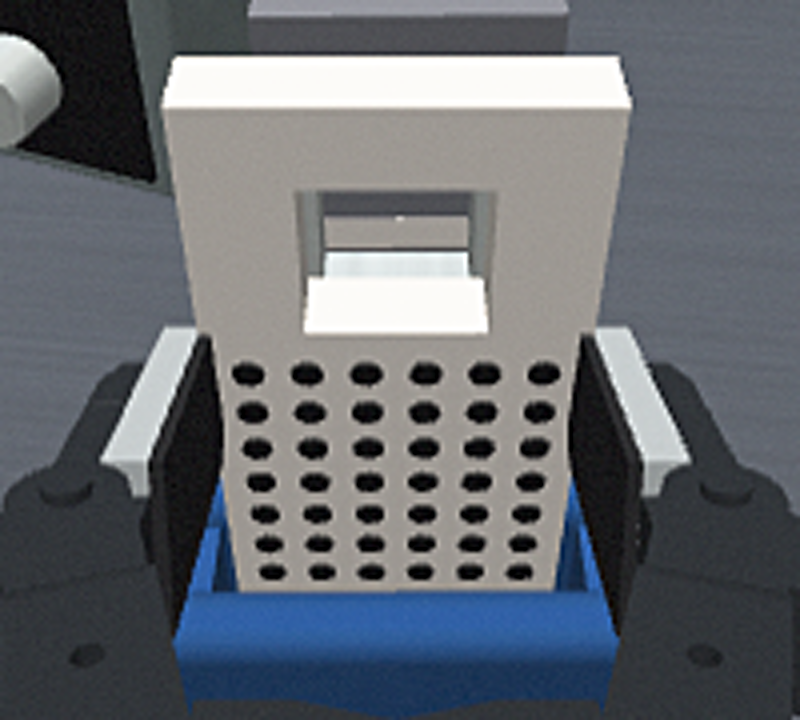

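```bash
python3 -m inch '[{"delta_pos":[-0.64,0,0.28],"rotation":[0,0,0]},{"delta_pos":[-0.6,0,0.25],"rotation":[0,0,0]},{"delta_pos":[0,0,0],"rotation":[0,0,0]}]'
python3 - <<'E'
from bench import get_obs,camera
from route import *
o=get_obs()
goto(o,((.5926,.2165,.0085,6.3,0),1))
E
```

```text
time_s: 18.35
eef_pos: [0.6133, 0.2174, 0.0561]
eef_rot: [-0.032, 0.827, 0.046, 0.559]
wrist_force: [0.4, 1.5, -1.5]
opening: 0.569
foot [0.5917 0.2163 0.0138] ZYX [6.31 0.19 0.01] F [ 0.4  1.5 -1.5] t 18.35
[0.593 0.216 0.008 6.3   0.   ] [ 0.2   0.54  2.24  3.26  0.83 -1.61] 0.02 0.0
dp [-0.45 -0.01  0.26] rot [-0.     0.003 -0.   ]
```

```bash
python3 -m inch '[{"delta_pos":[-0.3,0,0.12],"rotation":[0,0,0]},{"delta_pos":[0,0,0],"rotation":[0,0,0]}]'
python3 -m inch '[{"delta_pos":[-0.14,0,0.06],"rotation":[0,0,0]},{"delta_pos":[0,0,0],"rotation":[0,0,0]}]'
python3 -m inch '[{"delta_pos":[-0.1,0,0.04],"rotation":[0,0,0]},{"delta_pos":[0,0,0],"rotation":[0,0,0]}]'
```

```text
time_s: 18.55
eef_pos: [0.6136, 0.2175, 0.0537]
eef_rot: [-0.032, 0.827, 0.046, 0.559]
wrist_force: [-0.3, -0.1, -1.9]
opening: 0.571
time_s: 18.75
eef_pos: [0.6138, 0.2176, 0.0527]
eef_rot: [-0.032, 0.827, 0.046, 0.56]
wrist_force: [-1.0, -0.2, -0.7]
opening: 0.566
time_s: 18.95
eef_pos: [0.6138, 0.2175, 0.0517]
eef_rot: [-0.032, 0.827, 0.045, 0.56]
wrist_force: [-0.3, -0.5, -0.9]
opening: 0.567
```

```bash
python3 -m inch '[{"delta_pos":[-0.09,0,0.04],"rotation":[0,0,0]},{"delta_pos":[0,0,0],"rotation":[0,0,0]}]'
python3 -m inch '[{"delta_pos":[-0.09,0,0.04],"rotation":[0,0,0]},{"delta_pos":[0,0,0],"rotation":[0,0,0]}]'
```

```text
time_s: 19.15
eef_pos: [0.6138, 0.2175, 0.0506]
eef_rot: [-0.032, 0.827, 0.045, 0.56]
wrist_force: [-0.5, -0.7, -0.9]
opening: 0.566
time_s: 19.35
eef_pos: [0.6138, 0.2176, 0.0496]
eef_rot: [-0.032, 0.827, 0.046, 0.56]
wrist_force: [-0.0, -0.4, -0.7]
opening: 0.569
```

```bash
python3 -m inch '[{"delta_pos":[-0.09,0,0.04],"rotation":[0,0,0]},{"delta_pos":[0,0,0],"rotation":[0,0,0]}]'
python3 - <<'E'
from bench import get_obs,camera
from route import *
o=get_obs();state(o);c=camera("wrist");c["o"]=o;np.save("pics/w19.npy",c,allow_pickle=True)
crop("w19t",c["color"],220,160,200,180,4)
c=camera("scene");crop("s19",c["color"],335,210,80,85,7)
E
```

```text
time_s: 19.55
eef_pos: [0.6144, 0.2177, 0.0494]
eef_rot: [-0.032, 0.826, 0.046, 0.56]
wrist_force: [-1.3, 0.7, 0.7]
opening: 0.567
foot [0.593  0.2166 0.007 ] ZYX [ 6.31 -0.02  0.02] F [-1.3  0.7  0.7] t 19.55
```

View pics/w19t.png

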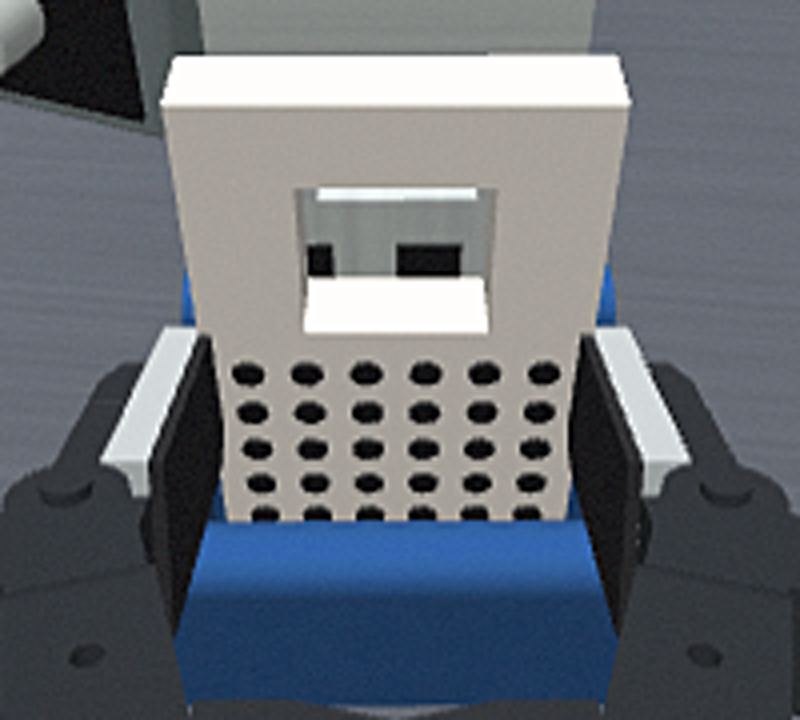

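View pics/s19.png

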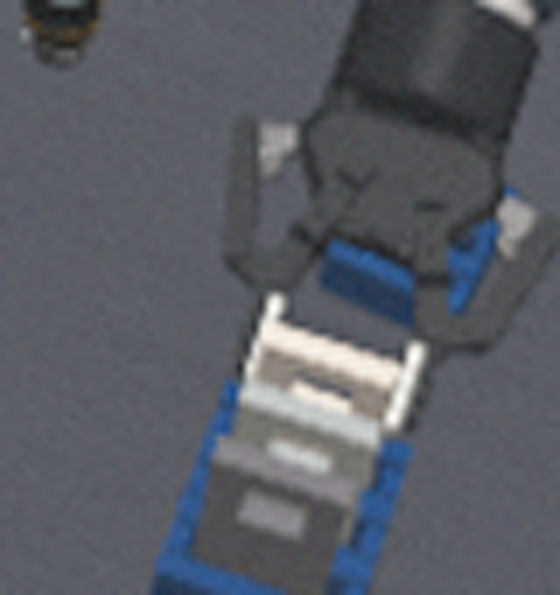

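```bash
python3 -m inch '[{"delta_pos":[-0.07,0,0.03],"rotation":[0,0,0]},{"delta_pos":[0,0,0],"rotation":[0,0,0]}]'
python3 -m inch '[{"delta_pos":[0,0,0],"rotation":[0,0,0]},{"delta_pos":[0,0,0],"rotation":[0,0,0]},{"delta_pos":[0,0,0],"rotation":[0,0,0]},{"delta_pos":[0,0,0],"rotation":[0,0,0]},{"delta_pos":[0,0,0],"rotation":[0,0,0]}]' 8
python3 - <<'E'
from bench import get_obs,camera
from route import *
o=get_obs();state(o);c=camera("wrist");c["o"]=o;np.save("pics/w20.npy",c,allow_pickle=True)
crop("w20t",c["color"],180,140,280,200,2.8)
E
```

```text
time_s: 19.85
eef_pos: [0.6148, 0.2177, 0.0494]
eef_rot: [-0.032, 0.826, 0.045, 0.561]
wrist_force: [-1.7, 0.2, 5.1]
opening: 0.568
time_s: 20.35
eef_pos: [0.6138, 0.2175, 0.0478]
eef_rot: [-0.032, 0.827, 0.046, 0.559]
wrist_force: [0.5, 0.9, -1.0]
opening: 0.938
foot [0.5923 0.2165 0.0054] ZYX [6.31 0.1  0.02] F [ 0.5  0.9 -1. ] t 20.35
```

View pics/w20t.png

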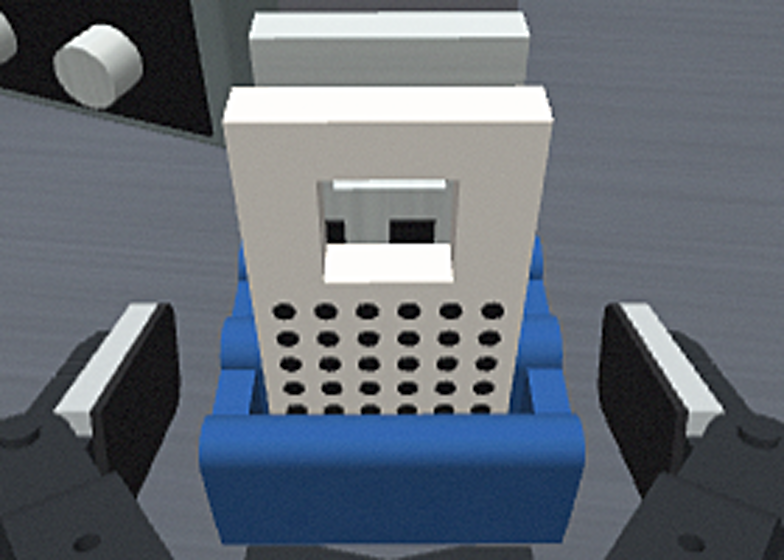

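```bash
python3 -m inch '[{"delta_pos":[0.3,0,-0.5],"rotation":[0,0,0]},{"delta_pos":[0.3,0,-1.5],"rotation":[0,0,0]},{"delta_pos":[0.5,0,-2],"rotation":[0,0,0]},{"delta_pos":[1,0,-2],"rotation":[0,0,0]},{"delta_pos":[1.5,0,-1.5],"rotation":[0,0,0]},{"delta_pos":[2,0,-1.5],"rotation":[0,0,0]},{"delta_pos":[2,0,-1],"rotation":[0,0,0]},{"delta_pos":[2,0,-1],"rotation":[0,0,0]},{"delta_pos":[0,0,0],"rotation":[0,0,0]},{"delta_pos":[0,0,0],"rotation":[0,0,0]}]'
python3 - <<'E'
from bench import get_obs,camera
from h import *
o=get_obs();print(o["time_s"],o["wrist_force"],o["dq"].round(3),o["q"].round(2))
for n in("wrist","top","scene"):
    c=camera(n);c["o"]=o;np.save(f"pics/{n}21.npy",c,allow_pickle=True);cv2.imwrite(f"pics/{n}21.png",c["color"][:,:,::-1])
crop("w21",load("wrist21")["color"],220,180,200,200,3)
crop("s21",load("scene21")["color"],335,210,80,85,7)
E
```

```text
time_s: 21.4
eef_pos: [0.5479, 0.21, 0.1789]
eef_rot: [-0.032, 0.826, 0.045, 0.56]
wrist_force: [-0.0, -0.5, -0.2]
opening: 0.939
21.4 [-0.01466086 -0.45973389 -0.23464796] [-0.002  0.047  0.006 -0.001  0.001  0.002] [ 0.23 -0.01  2.44  3.37  0.49 -1.72]
```

View pics/wrist21.png

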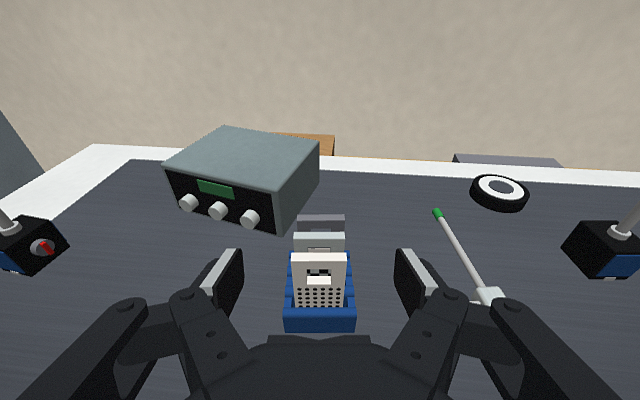

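View pics/s21.png

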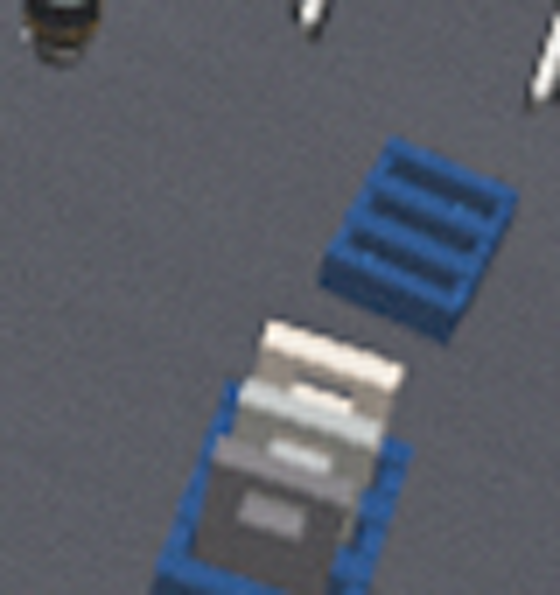

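View pics/top21.png

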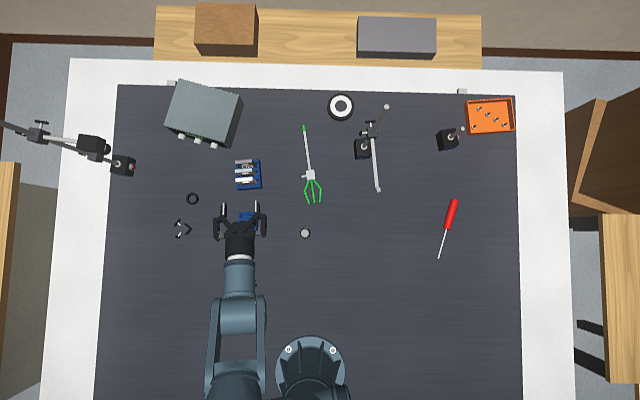

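View pics/scene21.png

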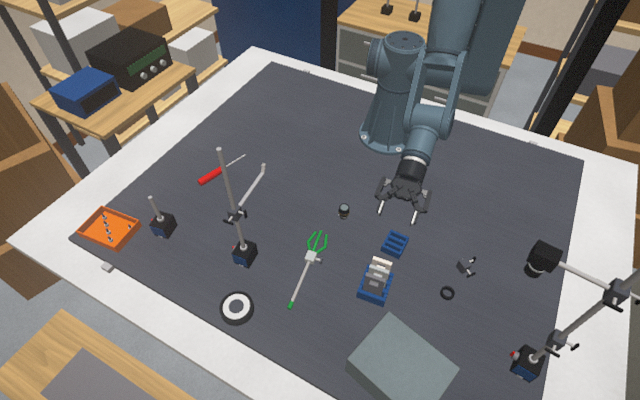

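The wrist view shows the target upright in the front slot at (318,285). In the scene crop the three plate tops are evenly spaced at (265,325), (243,383) and (220,443), so all three sit at the same height. Nothing else has moved.

```bash
python3 -c "
from bench import *;print(hand_in())"
```

```text
the job is handed in; nothing more can be done
None
```

The target is off the hook and stands upright, window end up, in the empty front slot of the larger blue rack. The robot has let go and is clear. I handed it in at about 21.5 s of the 56 s.

**How it went:** my first grip was near the window. When I tilted the target it swung back towards vertical in the fingers, so I hung it back on the hook and let go. I then gripped it about 49 mm above its foot, near its centre of mass, and that held. I raised it, tilted it about 45° and backed it out over the barb; wrist force readings during this stayed under about 3 N. I then set it upright and lowered it until it pressed on the slot floor with about 5 N before opening the fingers.

**Last checks:**
- **Seating:** the target is parallel to the two other plates, and in the scene picture all three tops are at the same height, so it looks fully down.
- **Other things:** by eye, the other two plates and everything else on the bench look unmoved, and the hook looks undisturbed.
- **Robot:** the wrist force was near zero after backing off.

**What disagreed:**
- **Rack and stand position:** the fixed and wrist cameras differed by about 3 mm. I went with the wrist camera, and the plate went into the slot without touching until it reached the floor.
- **Foot height:** it read about 1 mm low, against the height I was given and when it touched the slot floor.

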